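# Fetch the press collar from behind the cans

## Task

The steel collar for the hose press lies in the parts tray behind the spray can and the oil tin. First stand the can and the tin upright on the black rubber mat, then lay the collar over the post of the orange base plate so that it rests flat on the plate, and after that put the can and the tin back in the tray, each standing upright within its own painted outline (can in the round one, tin squarely in the rectangular one). Do not tip the can or the tin over, and do not move the glass jar or the brass coupling.

Things in the scene. Friction and masses are not known exactly. Their poses are not given: they have to be found in the camera images.
- can: Spray can, upright: aluminium cylinder 54 mm in diameter and 92 mm tall, with a black cap 50 mm in diameter on it; 132 mm tall overall, 0.2 to 0.4 kg. At the start it stands in the tray centred in the round outline. Origin: centre of its underside, z up.
- tin: Oil tin, upright: grey rectangular tin 50 mm (its x) by 60 mm (its y) and 122 mm tall, with a small black screw cap 22 mm in diameter and 12 mm high on top, 12 mm to +y of the middle; 0.25 to 0.5 kg. At the start it stands in the tray in the rectangular outline, the same way round. Origin: centre of its underside, z up.
- collar: Plain bright steel collar (short tube) lying flat: 54 mm outside, 36 mm bore, 30 mm tall, about 0.28 kg. At the start it lies in the tray behind the can and the tin, 1 to 10 mm from them, too close to be gripped before both are gone. Small loose fittings lie beside it, 35 mm or more off; the tray's back wall is 40 mm behind it. Origin: centre of its underside, z up (axis of the bore).
- round_place: White painted circle, 74 mm outside and 66 mm inside, on the tray floor: the place of the spray can. Fixed; its middle is 94 mm from that of the rectangle; either may be on the left. Origin: its centre, on the tray floor, 4 mm above the bench. x points to the back of the tray, y along the row of the two outlines.
- square_place: White painted rectangle, 74 mm (its x) by 84 mm (its y) outside, 66 by 76 mm inside, on the tray floor beside the circle: the place of the oil tin, whose 60 mm side goes along the 84 mm side (either way round). Fixed. Origin: its centre, on the tray floor; x points to the back of the tray, y along the row.
- tray: Shallow dark steel parts tray fixed on the bench, 180 mm deep (its x, from 85 mm in front to 95 mm behind the origin) and 230 mm wide (its y), open towards the robot, walls 28 mm high at back and sides, floor 4 mm thick. The two outlines lie 35 mm in front of its origin, 47 mm to either side. Origin: on the bench, under the floor; x points to the back.
- mat: Black rubber mat fixed on the bench, 130 mm (its x) by 240 mm (its y), 4 mm thick, empty: the side area. Origin: centre of its underside, on the bench.
- fixture: Orange base plate fixed on the bench, 130 mm (x) by 120 mm (y) by 12 mm thick, with an upright steel post 16 mm in diameter in the middle, 27 mm tall above the plate. Four flat 10 mm bolt heads mark its corners, clear of the collar. Origin: centre of its underside, under the post, on the bench.
- jar: Glass jar with a steel lid, 60 mm in diameter, 75 mm tall, loose at the back of the bench: leave it alone. Origin: centre of its underside.
- coupling: Brass and steel hose coupling standing upright, 34 mm in diameter, 60 mm tall, loose at the back of the bench: leave it alone. Origin: centre of its underside.
Things that resemble listed ones, but are neither listed nor needed, are in the scene too. What is shaped like the can but green is not meant. Leave any brown look-alike of the collar alone.

How it is judged:
By the outcome, as a careful person would: the job done as asked, in the order asked, and still so for the second after the job is handed in, with the robot touching nothing.
It also fails if it takes over 128 s, if anything falls off the work surface, if the arm or the gripper's body presses on something with over 40 N, if the wrist force passes 120 N, or if a joint passes its speed limit or range.

## Robot

A 6-joint arm with a two-finger parallel gripper is mounted at the origin on the work surface. World frame = base frame: x ahead of the robot, y to its left, z up, the work surface at z = 0. Lengths are in m, angles in rad, forces in N, time in s.
With the tool pointing down it reaches from about 0.3 to 0.775 m from the base axis. Payload 14.6 kg.
Tool frame: the origin (TCP) lies on the centre line of the jaws, within the pads' length; the fingertips stand 11 mm ahead of it and the grasp point (between the pads) lies 8 mm behind it; y points along the fingers, x is the direction in which the jaws open and shut, and the axes are right-handed (so a half turn about y gives the same grasp; the last joint's range is limited). The gripper opens to 94 mm and grips with 3 to 60 N. Pads are 16 mm wide; open, the fingers measure 119 mm over their backs; the gripper's body (75 mm by 177 mm) begins 78 mm behind the grasp point.
Start: joints at [-1.184, 0.3, 1.521, -0, 1.321, -0.067], TCP at [0.241, -0.494, 0.178] pointing down, gripper open.
Joint ranges: [-3.03, 3.03], [-0.79, 2.21], [0.23, 2.52], [-1.04, 4.18], [0, 3.07], [-2.55, 2.55]. Speed limits (rad/s): [2.22, 2.22, 2.57, 3.14, 3.14, 3.14].

## Interface

Orientations are given as [roll, pitch, yaw] about the fixed x, y, z axes, in that order (R = Rz(yaw) Ry(pitch) Rx(roll)).
In Python, from station import ctrl, imaging gives the robot as it stands. The module is installed in compiled form; this text tells all that it offers.
- The arm moves only by the tool apply_moves, never from a script. Its argument "deltas" is a list of rows, each an object with "dp": the shift along the tool's x, y, z in m, a list of three; "roll": the turn about the tool's y in rad; "grip": the closure, from -1 (fully open) to 1 (shut). In form: [{"dp": [tx, ty, tz], "roll": roll, "grip": grip}, ...]. A call has 1 to 10 rows; each row shifts and turns the commanded pose from where the row before left it, along the tool's axes as they then stand; what a row does not reach is not made up. A row lasts 1/8 s, in which the tool goes at most 62.5 mm and 10.7 degrees, less where a joint would pass 70% of its speed; a pose out of reach is approached as far as the arm can. A call with a gripper value outside its range is refused whole. The fingers move at their own pace and stop on an object; "newtons" is the grip in N (left out, the last holds). Time passes only in rows, so rows that do not move let the fingers close. It gives the time, the measured TCP pose, the force and the opening at its end, in the units of the state.
- ctrl.get_obs(): the state, without advancing time (a new reading comes with each control period).
- imaging.camera(name): name is "scene" or "top" or "wrist"; returns the picture (480x640x3 uint8, blue, green, red); there is no depth.
- imaging.camera_info(name): a dict with "K" (3x3 intrinsics, pixels), "world_from_camera" (4x4, takes a point from camera to world coordinates). Camera axes: x right, y down, z forward; pixel columns grow to the right and rows downward; lengths in m; the calibration is good to about 2 mm. A picture is of the moment at which its call begins: read the wrist's pose just before it. camera_info takes no time and is no camera call; for the wrist camera it gives the pose at the moment of the call.
- ctrl.hand_in(): hands the job in, once; it reports no verdict.
The state is a dict: "time_s": time; "qpos": joint angles; "joint_vel": joint speeds; "tau": joint torques, N m; "ee_pos": TCP position; "eef_rot": TCP orientation; "force": force on the tool from outside, world axes, zero at the start; "moment": the same for the moment, N m; "grip_width": finger opening in m.
Only numpy, scipy, OpenCV 4.12 (cv2) and the standard library are available. Lean on these libraries where they do the work, as an engineer would, in place of code of your own. Each camera call takes 0.05 s, during which the arm holds its last target. There are 200 camera calls.

## Working session

There is one attempt and no reset: what is moved stays moved. The work goes in short steps, Python scripts to look and compute and a tool call to move; the robot and the scene stay as the last step left them, time stands still between calls to the robot, and variables do not carry over. Pictures are saved under pics/ and viewed, about 12 in all and at most 16, crops included, and the job is handed in when it is done.

Besides the shell and the picture viewer there is one more tool, called after "Call:" as name([rows], argument=value, ...), one row to a line, values as JSON. apply_moves: Moves the arm, as the interface text tells. Its arguments: {"type":"object","properties":{"deltas":{"type":"array"},"newtons":{"type":"number"}},"required":["deltas"]}

```bash
mkdir -p pics; python3 - <<'E'
from station import ctrl, imaging
import cv2, numpy as np
np.set_printoptions(precision=4,suppress=True)
o=ctrl.get_obs()
for k,v in o.items(): print(k,v)
for n in ("scene","top"):
    im=imaging.camera(n); cv2.imwrite(f"pics/{n}0.png",im)
for n in ("scene","top","wrist"):
    i=imaging.camera_info(n); print(n,i["K"],i["world_from_camera"])
E
```

```text
time_s 0.0
qpos [-1.1836  0.3005  1.5216 -0.      1.3207 -0.0666]
joint_vel [0.0002 0.0004 0.0014 0.0007 0.0015 0.0001]
tau [ -0.0003 -53.1805 -35.2738   0.0708   0.0244  -0.0001]
ee_pos [ 0.241  -0.4941  0.1776]
eef_rot [-1.5707  0.0012 -1.117 ]
force [-0.8135 -0.1278 -0.2795]
moment [ 0.0183 -0.0037  0.0132]
grip_width 0.09369846379687878
scene [[585.6915   0.     311.6527]
 [  0.     585.6915 237.6647]
 [  0.       0.       1.    ]] [[ 0.4098  0.6926 -0.5937  1.239 ]
 [ 0.9122 -0.3103  0.2677 -0.3492]
 [ 0.0011 -0.6512 -0.7589  0.9918]
 [ 0.      0.      0.      1.    ]]
top [[523.5307   0.     314.1179]
 [  0.     523.5307 232.8186]
 [  0.       0.       1.    ]] [[-0.0041 -0.9922  0.1247  0.3544]
 [-1.      0.0051  0.0083 -0.0102]
 [-0.0088 -0.1247 -0.9922  1.1397]
 [ 0.      0.      0.      1.    ]]
wrist [[430.3102   0.     324.2496]
 [  0.     430.3102 234.6582]
 [  0.       0.       1.    ]] [[ 0.4383 -0.8754 -0.2042  0.2979]
 [-0.8989 -0.427  -0.0987 -0.4665]
 [-0.0008  0.2268 -0.9739  0.384 ]
 [ 0.      0.      0.      1.    ]]
```

View pics/top0.png

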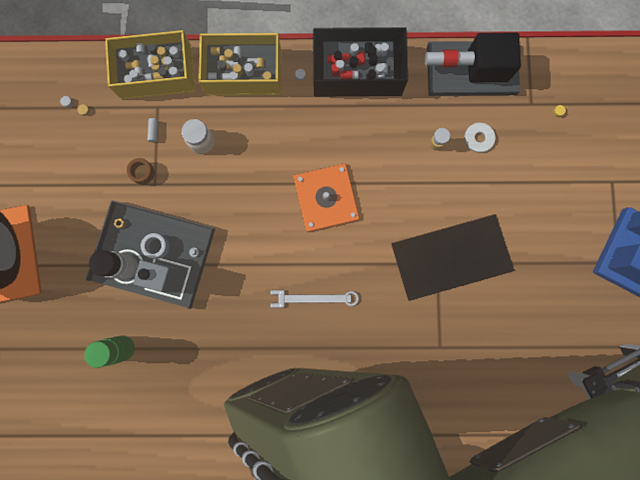

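View pics/scene0.png

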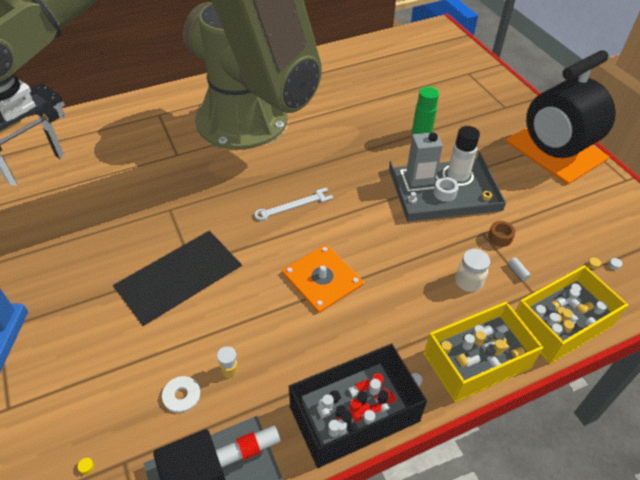

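Top view: tray centred near (150,255) with the can cap (104,263), tin cap (145,273) and collar (153,245). The mat is near (453,257), the fixture post near (326,196) and the green decoy at (98,353). Next I'll measure these.

```bash
cat > h.py <<'E'
import numpy as np, cv2
from station import ctrl, imaging
np.set_printoptions(precision=4,suppress=True)
def rays(n,px,info=None):
    i=info or imaging.camera_info(n); T=i["world_from_camera"]
    p=np.c_[np.atleast_2d(px).astype(float),np.ones(len(np.atleast_2d(px)))]
    d=(T[:3,:3]@np.linalg.inv(i["K"])@p.T).T
    return T[:3,3],d
def onplane(n,px,z,info=None):
    c,d=rays(n,px,info); return (c+d*((z-c[2])/d[:,2])[:,None])[:,:2]
def project(n,P,info=None):
    i=info or imaging.camera_info(n); T=np.linalg.inv(i["world_from_camera"])
    q=(T[:3,:3]@np.atleast_2d(P).T).T+T[:3,3]; q=(i["K"]@q.T).T; return q[:,:2]/q[:,2:]
def rect(n,mask,z,info=None):
    c=max(cv2.findContours(mask.astype(np.uint8),cv2.RETR_EXTERNAL,cv2.CHAIN_APPROX_NONE)[0],key=cv2.contourArea)
    w=onplane(n,c[:,0,:],z,info)
    (cx,cy),(a,b),ang=cv2.minAreaRect((w*1000).astype(np.float32)); return cx,cy,a,b,ang
def snap(n,name):
    i=imaging.camera_info(n); im=imaging.camera(n); cv2.imwrite(f"pics/{name}.png",im); return im,i
E
python3 - <<'E'
from h import *
for n in ("top","scene"):
    im=cv2.imread(f"pics/{n}0.png"); hsv=cv2.cvtColor(im,cv2.COLOR_BGR2HSV)
    box={"top":{"mat":(380,520,205,310),"fix":(285,365,155,240),"tray":(80,222,195,315)},"scene":{"mat":(105,250,225,330),"fix":(275,370,240,315)}}[n]
    for k,(x0,x1,y0,y1) in box.items():
        m=np.zeros(im.shape[:2],bool); s=np.s_[y0:y1,x0:x1]
        if k=="mat": m[s]=(hsv[...,2]<70)[s]
        if k=="fix": m[s]=((hsv[...,1]>170)&(hsv[...,2]>140)&(hsv[...,0]<15))[s]
        if k=="tray": m[s]=(hsv[...,1]<70)[s]
        print(n,k,np.round(rect(n,m,{"mat":.004,"fix":.012,"tray":.004}[k]),2))
t=cv2.imread("pics/top0.png")[190:320,75:235]; s=cv2.imread("pics/scene0.png")[115:230,370:520]
a=cv2.resize(t,None,fx=4,fy=4,interpolation=cv2.INTER_CUBIC); b=cv2.resize(s,None,fx=5,fy=5,interpolation=cv2.INTER_CUBIC)
cv2.imwrite("pics/c1.png",a); cv2.imwrite("pics/c2.png",b)
E
```

```text
top mat [ 442.99 -300.03  128.39  237.89   15.38]
top fix [575.16 -26.63 127.21 116.99  13.07]
top tray [454.75 358.4  244.66 183.7   74.29]
scene mat [ 445.15 -300.4   125.75  235.77   15.5 ]
scene fix [598.58 -79.65 139.99  49.64  32.27]
```

View pics/c1.png

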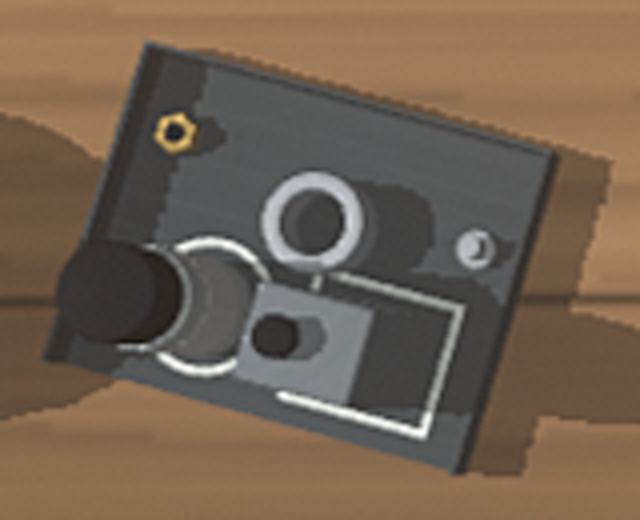

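View pics/c2.png

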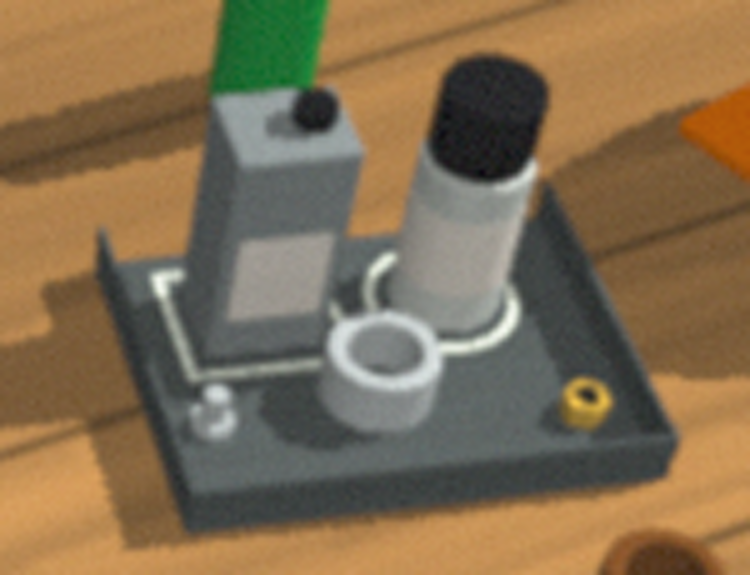

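Crop 1: cap disc at about (104,292), tin top quad centred near (305,345), collar ring at (313,222), rectangle corners at (462,306) and (427,440), and back wall corners at (148,42) and (555,155). Crop 2 shows the can and tin standing, with the tin's front face toward the collar.

```bash
python3 - <<'E'
from h import *
T=lambda u,v:(75+(u+.5)/4-.5,190+(v+.5)/4-.5); S=lambda u,v:(370+(u+.5)/5-.5,115+(v+.5)/5-.5)
def P(n,f,z,*l):
    w=onplane(n,[f(*p) for p in l],z)*1000; print(n,z,w.tolist() and np.round(w,1).tolist()); return w
def ang(a,b): d=b-a; return round(float(np.degrees(np.arctan2(d[1],d[0]))),1)
c=P("top",T,.032,(148,42),(555,155)); print("back wall y dir",ang(c[1],c[0]), np.linalg.norm(c[0]-c[1]))
th=np.radians(ang(c[1],c[0])-90); x=np.array([np.cos(th),np.sin(th)])
print("tray org from wall", c.mean(0)-95*x)
r=P("top",T,.004,(462,306),(427,440),(280,395),(335,275)); print("front edge",ang(r[1],r[2]),"back edge",ang(r[0],r[3]),"side",ang(r[1],r[0]),np.linalg.norm(r[1]-r[0]))
y=np.array([-x[1],x[0]]); sq=(r[0]+r[1])/2+42*y
print("square",sq,"round",sq+94*y,"tray",sq+47*y+35*x,"yaw",np.degrees(th))
print("can top",P("top",T,.136,(105,292)),P("scene",S,.136,(496,82)))
print("tin top");w=P("top",T,.126,(262,283),(376,310),(348,408),(236,368));print(w.mean(0))
w=P("scene",S,.126,(213,97),(332,88),(363,153),(238,167));print(w.mean(0), ang(w[0],w[1]),ang(w[3],w[2]),np.linalg.norm(w[1]-w[0]),np.linalg.norm(w[2]-w[1]))
print("tin cap",P("top",T,.138,(273,336)),P("scene",S,.138,(317,106)))
print("collar",P("top",T,.034,(313,222)),P("scene",S,.034,(385,347)))
t=cv2.imread("pics/top0.png");s=cv2.imread("pics/scene0.png")
a=cv2.resize(t[155:240,285:365],None,fx=5,fy=5,interpolation=cv2.INTER_CUBIC);b=cv2.resize(s[240:320,275:370],None,fx=4,fy=4,interpolation=cv2.INTER_CUBIC)
o=np.zeros((430,800,3),np.uint8);o[:a.shape[0],:a.shape[1]]=a;o[:b.shape[0],410:410+b.shape[1]]=b;cv2.imwrite("pics/c3.png",o)
E
```

```text
top 0.032 [[566.9, 435.5], [504.3, 214.4]]
back wall y dir 74.2 229.77867500989254
tray org from wall [444.1974 350.8053]
top 0.004 [[425.5, 269.1], [353.4, 286.1], [377.9, 366.5], [442.8, 338.8]]
front edge 73.1 back edge 76.1 side -13.3 74.15430559861466
square [400.8999 317.9971] round [426.4942 408.4456] tray [447.3747 353.6915] yaw -15.799999999999997
top 0.136 [[424.8, 409.0]]
scene 0.136 [[423.5, 411.6]]
can top [[424.8041 408.9807]] [[423.4817 411.5902]]
tin top
top 0.126 [[429.5, 336.8], [416.2, 280.8], [369.0, 292.9], [388.4, 347.8]]
[400.7619 314.5747]
scene 0.126 [[369.9, 295.6], [386.7, 349.0], [431.5, 337.3], [416.7, 280.9]]
[401.1855 315.6776] 72.5 75.3 55.97446183781263 46.29779852109912
top 0.138 [[403.2, 326.4]]
scene 0.138 [[406.6, 326.3]]
tin cap [[403.1998 326.4204]] [[406.5751 326.3262]]
top 0.034 [[468.7, 342.3]]
scene 0.034 [[467.9, 344.6]]
collar [[468.7241 342.26  ]] [[467.8886 344.5636]]
```

View pics/c3.png

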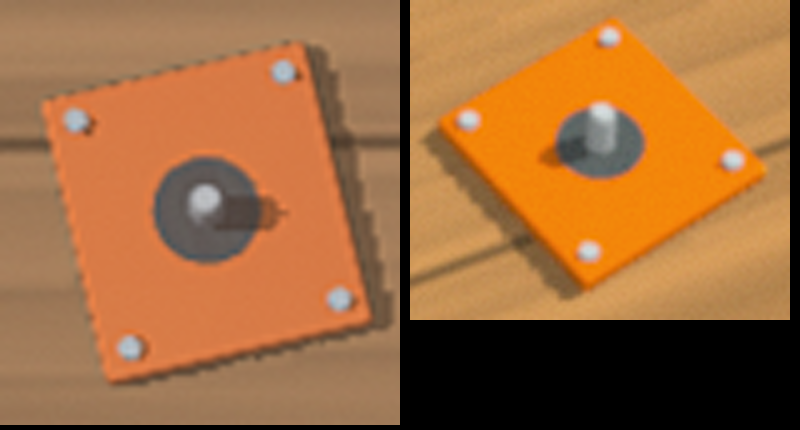

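Call:
apply_moves([
  {"dp": [0, -0.02, 0], "roll": -0.17, "grip": -1},
  {"dp": [0, -0.02, 0], "roll": -0.17, "grip": -1},
  {"dp": [0, -0.02, 0], "roll": -0.17, "grip": -1},
  {"dp": [0, -0.02, 0], "roll": -0.17, "grip": -1},
  {"dp": [0, -0.02, 0], "roll": -0.166, "grip": -1},
  {"dp": [0.03, 0, 0.04], "roll": 0, "grip": -1},
  {"dp": [0.03, 0, 0.05], "roll": 0, "grip": -1},
  {"dp": [0.01, 0, 0.055], "roll": 0, "grip": -1},
  {"dp": [0, 0, 0.055], "roll": 0, "grip": -1},
  {"dp": [0, 0, 0.055], "roll": 0, "grip": -1},
], newtons=25)

```text
time_s: 1.35
ee_pos: [0.377, -0.2655, 0.2778]
eef_rot: [-1.57, 0.001, -0.271]
force: [0.7, 0.5, 0.8]
grip_width: 0.0937
```

```bash
cat >> h.py <<'E'
def go(x,y,z,yaw=None):
    "remaining shift in tool axes, mm; roll"
    o=ctrl.get_obs(); p=o["ee_pos"]; r=o["eef_rot"]
    from scipy.spatial.transform import Rotation as R
    m=R.from_euler("xyz",r).as_matrix()
    print("t",round(o["time_s"],2),"pos",p,"rot",r,"F",o["force"],"w",round(o["grip_width"],4))
    print("dp mm",m.T@(np.array([x,y,z])-p)*1000, "roll",None if yaw is None else r[2]-yaw)
E
python3 -c "
from h import *
go(.401,.3155,.278)"
```

```text
t 1.35 pos [ 0.377  -0.2655  0.2778] rot [-1.5705  0.0006 -0.271 ] F [0.6684 0.5355 0.7879] w 0.0937
dp mm [-132.4063    0.0599  566.2656] roll None
```

Call:
apply_moves([
  {"dp": [0, 0, 0.057], "roll": 0, "grip": -1},
  {"dp": [0, 0, 0.057], "roll": 0, "grip": -1},
  {"dp": [0, 0, 0.057], "roll": 0, "grip": -1},
  {"dp": [0, 0, 0.057], "roll": 0, "grip": -1},
  {"dp": [-0.02, 0, 0.057], "roll": 0, "grip": -1},
  {"dp": [-0.022, 0, 0.057], "roll": 0, "grip": -1},
  {"dp": [-0.022, 0, 0.057], "roll": 0, "grip": -1},
  {"dp": [-0.022, 0, 0.057], "roll": 0, "grip": -1},
  {"dp": [-0.022, 0, 0.055], "roll": 0, "grip": -1},
  {"dp": [-0.024, 0, 0.055], "roll": 0, "grip": -1},
])

```text
time_s: 2.6
ee_pos: [0.4005, 0.3152, 0.278]
eef_rot: [-1.571, 0.0, -0.271]
force: [1.4, -0.2, -0.1]
grip_width: 0.0939
```

```bash
python3 -c "
from h import *
im,i=snap('wrist','w1')
go(.401,.3155,.278)
print(project('wrist',[[.401,.3155,.138],[.4245,.4095,.136],[.468,.343,.034],[.4,.317,.004],[.425,.409,.004]],i))"
```

```text
t 2.65 pos [0.3989 0.3202 0.2773] rot [-1.5704  0.0017 -0.2678] F [-0.3498  4.8874 -0.8867] w 0.094
dp mm [ 3.3007 -0.7079 -4.0078] roll None
[[326.6668 214.1579]
 [323.5322  89.9311]
 [381.673  153.341 ]
 [324.7219 191.4509]
 [324.2332 102.614 ]]
```

View pics/w1.png

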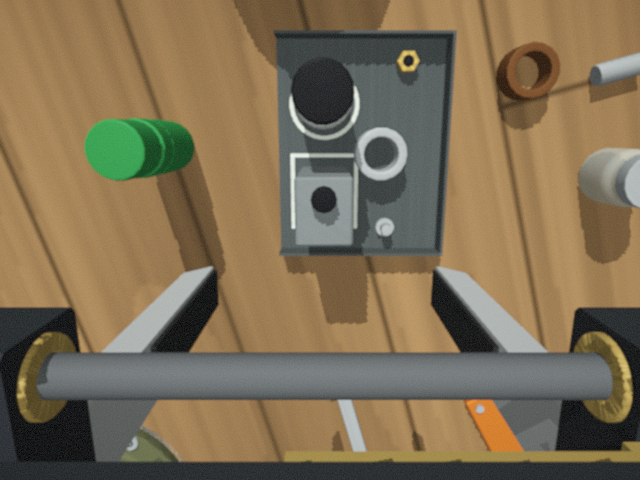

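Wrist view: the tray is square to the jaws, with the tin top near (324,209), can cap (322,90) and collar (381,153). The projections agree to about 2–3 px. Descending on the tin.

Call:
apply_moves([
  {"dp": [0, 0.03, 0], "roll": 0, "grip": -1},
  {"dp": [0, 0.045, 0], "roll": 0, "grip": -1},
  {"dp": [0, 0.045, 0], "roll": 0, "grip": -1},
  {"dp": [0, 0.04, 0], "roll": 0, "grip": -1},
  {"dp": [0, 0.03, 0], "roll": 0, "grip": -1},
  {"dp": [0, 0.017, 0], "roll": 0, "grip": -1},
  {"dp": [0, 0, 0], "roll": 0, "grip": -1},
  {"dp": [0, 0, 0], "roll": 0, "grip": -1},
])

```text
time_s: 3.65
ee_pos: [0.4017, 0.3136, 0.0723]
eef_rot: [-1.57, -0.001, -0.271]
force: [-0.2, 1.0, 0.1]
grip_width: 0.0942
```

```bash
python3 -c "
from h import *
go(.401,.3155,.071)"
```

```text
t 3.65 pos [0.4017 0.3136 0.0723] rot [-1.5696 -0.0011 -0.271 ] F [-0.1822  0.9614  0.1294] w 0.0942
dp mm [-1.1669  1.2686  1.5963] roll None
```

Call:
apply_moves([
  {"dp": [0, 0, 0], "roll": 0, "grip": 1},
  {"dp": [0, 0, 0], "roll": 0, "grip": 1},
  {"dp": [0, 0, 0], "roll": 0, "grip": 1},
  {"dp": [0, 0, 0], "roll": 0, "grip": 1},
  {"dp": [0, 0, 0], "roll": 0, "grip": 1},
  {"dp": [0, 0, 0], "roll": 0, "grip": 1},
  {"dp": [0, 0, 0], "roll": 0, "grip": 1},
  {"dp": [0, 0, 0], "roll": 0, "grip": 1},
], newtons=25)

```text
time_s: 4.65
ee_pos: [0.4011, 0.3133, 0.0711]
eef_rot: [-1.571, 0.0, -0.271]
force: [-0.4, 0.1, 0.6]
grip_width: 0.0498
```

```bash
python3 -c "
from h import *
go(.459,-.353,.171)"
```

```text
t 4.65 pos [0.4011 0.3133 0.0711] rot [-1.5708  0.0001 -0.271 ] F [-0.4355  0.149   0.5939] w 0.0498
dp mm [ 234.1458  -99.8578 -626.4891] roll None
```

Call:
apply_moves([
  {"dp": [0, -0.01, 0], "roll": 0, "grip": 1},
  {"dp": [0, -0.02, 0], "roll": 0, "grip": 1},
  {"dp": [0, -0.03, 0], "roll": 0, "grip": 1},
  {"dp": [0, -0.025, 0], "roll": 0, "grip": 1},
  {"dp": [0, -0.015, -0.01], "roll": 0, "grip": 1},
  {"dp": [0.005, 0, -0.025], "roll": 0, "grip": 1},
  {"dp": [0.015, 0, -0.04], "roll": 0, "grip": 1},
  {"dp": [0.02, 0, -0.045], "roll": 0, "grip": 1},
  {"dp": [0.02, 0, -0.045], "roll": 0, "grip": 1},
  {"dp": [0.02, 0, -0.045], "roll": 0, "grip": 1},
], newtons=35)

```text
time_s: 5.9
ee_pos: [0.4214, 0.0876, 0.1711]
eef_rot: [-1.571, 0.0, -0.271]
force: [1.2, 0.6, -4.0]
grip_width: 0.0499
```

Call:
apply_moves([
  {"dp": [0.02, 0, -0.045], "roll": 0, "grip": 1},
  {"dp": [0.02, 0, -0.045], "roll": 0, "grip": 1},
  {"dp": [0.02, 0, -0.045], "roll": 0, "grip": 1},
  {"dp": [0.02, 0, -0.045], "roll": 0, "grip": 1},
  {"dp": [0.02, 0, -0.045], "roll": 0, "grip": 1},
  {"dp": [0.02, 0, -0.045], "roll": 0, "grip": 1},
  {"dp": [0.015, 0, -0.045], "roll": 0, "grip": 1},
  {"dp": [0.015, 0, -0.045], "roll": 0, "grip": 1},
  {"dp": [0.004, 0, -0.035], "roll": 0, "grip": 1},
  {"dp": [0, 0, -0.015], "roll": 0, "grip": 1},
])

```text
time_s: 7.15
ee_pos: [0.4594, -0.3481, 0.1706]
eef_rot: [-1.57, 0.001, -0.273]
force: [-0.4, 0.1, -3.4]
grip_width: 0.0496
```

```bash
python3 -c "
from h import *
snap('scene','s1')
go(.459,-.353,.0715)"
```

```text
t 7.2 pos [ 0.4592 -0.3487  0.1707] rot [-1.5708  0.0011 -0.2728] F [-0.023  -0.6566 -2.6957] w 0.0498
dp mm [ 1.0896 99.171  -4.1445] roll None
```

View pics/s1.png

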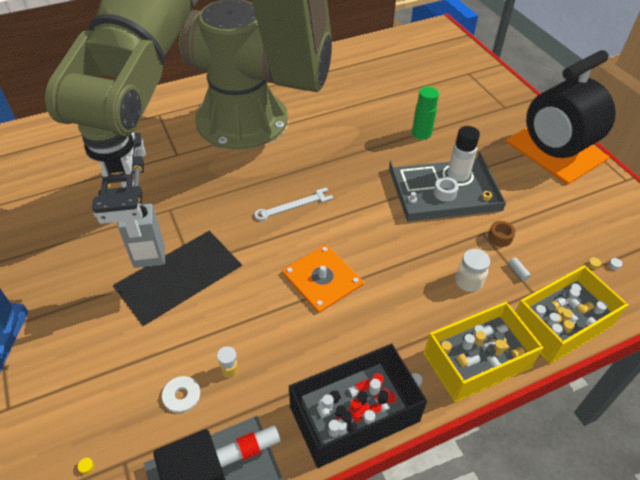

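The tin hangs upright at (143,235), over the mat. Lowering it.

Call:
apply_moves([
  {"dp": [0, 0.015, -0.002], "roll": 0, "grip": 1},
  {"dp": [0, 0.025, -0.002], "roll": 0, "grip": 1},
  {"dp": [0, 0.025, 0], "roll": 0, "grip": 1},
  {"dp": [0, 0.018, 0], "roll": 0, "grip": 1},
  {"dp": [0, 0.01, 0], "roll": 0, "grip": 1},
  {"dp": [0, 0.004, 0], "roll": 0, "grip": 1},
  {"dp": [0, 0.002, 0], "roll": 0, "grip": 1},
  {"dp": [0, 0, 0], "roll": 0, "grip": 1},
  {"dp": [0, 0, 0], "roll": 0, "grip": 1},
])

```text
time_s: 8.32
ee_pos: [0.4597, -0.3507, 0.0726]
eef_rot: [-1.571, -0.001, -0.271]
force: [1.2, -0.1, -2.5]
grip_width: 0.0496
```

Call:
apply_moves([
  {"dp": [0, 0.001, 0], "roll": 0, "grip": 1},
  {"dp": [0, 0.0005, 0], "roll": 0, "grip": 1},
  {"dp": [0, 0, 0], "roll": 0, "grip": 1},
  {"dp": [0, 0, 0], "roll": 0, "grip": 1},
])

```text
time_s: 8.82
ee_pos: [0.4596, -0.3507, 0.0711]
eef_rot: [-1.571, -0.0, -0.271]
force: [-2.8, 1.3, 5.1]
grip_width: 0.0498
```

```bash
python3 -c "
from h import *
go(.459,-.353,.0711)"
```

```text
t 8.82 pos [ 0.4596 -0.3507  0.0711] rot [-1.5711 -0.0004 -0.271 ] F [-2.758   1.3413  5.1117] w 0.0498
dp mm [ 0.0086 -0.0037 -2.369 ] roll None
```

Call:
apply_moves([
  {"dp": [0, 0, 0], "roll": 0, "grip": -1},
  {"dp": [0, 0, 0], "roll": 0, "grip": -1},
  {"dp": [0, 0, 0], "roll": 0, "grip": -1},
  {"dp": [0, 0, 0], "roll": 0, "grip": -1},
  {"dp": [0, 0, 0], "roll": 0, "grip": -1},
  {"dp": [0, -0.015, 0], "roll": 0, "grip": -1},
  {"dp": [0, -0.03, 0], "roll": 0, "grip": -1},
  {"dp": [0, -0.04, 0], "roll": 0, "grip": -1},
  {"dp": [0, -0.035, 0], "roll": 0, "grip": -1},
  {"dp": [0, 0, 0.03], "roll": 0, "grip": -1},
])

```text
time_s: 10.07
ee_pos: [0.4682, -0.323, 0.1946]
eef_rot: [-1.573, -0.005, -0.273]
force: [0.0, 0.3, -0.8]
grip_width: 0.0939
```

Call:
apply_moves([
  {"dp": [0, 0, 0.06], "roll": 0, "grip": -1},
  {"dp": [0, 0, 0.06], "roll": 0, "grip": -1},
  {"dp": [0, 0, 0.06], "roll": 0, "grip": -1},
  {"dp": [-0.02, 0, 0.057], "roll": 0, "grip": -1},
  {"dp": [-0.02, 0, 0.057], "roll": 0, "grip": -1},
  {"dp": [-0.02, 0, 0.057], "roll": 0, "grip": -1},
  {"dp": [-0.02, 0, 0.057], "roll": 0, "grip": -1},
  {"dp": [-0.02, 0, 0.057], "roll": 0, "grip": -1},
  {"dp": [-0.02, 0, 0.057], "roll": 0, "grip": -1},
  {"dp": [-0.02, 0, 0.057], "roll": 0, "grip": -1},
])

```text
time_s: 11.32
ee_pos: [0.4874, 0.2757, 0.192]
eef_rot: [-1.57, -0.001, -0.271]
force: [1.0, -0.6, -0.5]
grip_width: 0.0939
```

```bash
python3 -c "
from h import *
go(.4242,.4095,.19)"
```

```text
t 11.32 pos [0.4874 0.2757 0.192 ] rot [-1.5698 -0.0012 -0.271 ] F [ 1.0296 -0.5939 -0.4861] w 0.0939
dp mm [-96.6748   2.0316 111.9623] roll None
```

Call:
apply_moves([
  {"dp": [-0.03, 0, 0.045], "roll": 0, "grip": -1},
  {"dp": [-0.035, 0, 0.037], "roll": 0, "grip": -1},
  {"dp": [-0.022, 0, 0.02], "roll": 0, "grip": -1},
  {"dp": [-0.01, 0, 0.01], "roll": 0, "grip": -1},
  {"dp": [0, 0, 0], "roll": 0, "grip": -1},
  {"dp": [0, 0, 0], "roll": 0, "grip": -1},
])

```text
time_s: 12.08
ee_pos: [0.4249, 0.4067, 0.1909]
eef_rot: [-1.571, -0.0, -0.272]
force: [1.1, 0.9, 0.4]
grip_width: 0.0939
```

```bash
python3 -c "
from h import *
go(.4242,.4095,.068)"
```

```text
t 12.07 pos [0.4249 0.4067 0.1909] rot [-1.5708 -0.0002 -0.272 ] F [1.0946 0.8569 0.3994] w 0.0939
dp mm [ -1.447  122.9066   2.5244] roll None
```

Call:
apply_moves([
  {"dp": [-0.001, 0.03, 0.002], "roll": 0, "grip": -1},
  {"dp": [0, 0.04, 0], "roll": 0, "grip": -1},
  {"dp": [0, 0.03, 0], "roll": 0, "grip": -1},
  {"dp": [0, 0.017, 0], "roll": 0, "grip": -1},
  {"dp": [0, 0.006, 0], "roll": 0, "grip": -1},
  {"dp": [0, 0, 0], "roll": 0, "grip": -1},
  {"dp": [0, 0, 0], "roll": 0, "grip": -1},
  {"dp": [0, 0, 0], "roll": 0, "grip": 1},
  {"dp": [0, 0, 0], "roll": 0, "grip": 1},
  {"dp": [0, 0, 0], "roll": 0, "grip": 1},
], newtons=25)

```text
time_s: 13.32
ee_pos: [0.4238, 0.4098, 0.0678]
eef_rot: [-1.571, -0.0, -0.271]
force: [-0.2, -0.8, 0.3]
grip_width: 0.0675
```

Call:
apply_moves([
  {"dp": [0, 0, 0], "roll": 0, "grip": 1},
  {"dp": [0, 0, 0], "roll": 0, "grip": 1},
  {"dp": [0, 0, 0], "roll": 0, "grip": 1},
  {"dp": [0, 0, 0], "roll": 0, "grip": 1},
  {"dp": [0, 0, 0], "roll": 0, "grip": 1},
])

```text
time_s: 13.95
ee_pos: [0.4239, 0.4098, 0.0677]
eef_rot: [-1.571, -0.0, -0.271]
force: [1.1, -0.6, 0.8]
grip_width: 0.052
```

```bash
python3 -c "
from h import *
go(.4295,-.247,.178)"
```

```text
t 13.95 pos [0.4239 0.4098 0.0677] rot [-1.5706 -0.0002 -0.271 ] F [ 1.1494 -0.6034  0.7689] w 0.052
dp mm [ 181.2349 -110.3248 -631.2906] roll None
```

```bash
python3 -c "
from h import *
im,i=snap('wrist','w2')
go(.4295,-.247,.178)
print(project('wrist',[[.4239,.4098,.136],[.4239,.4098,.076]],i))"
```

```text
t 14.0 pos [0.4239 0.4098 0.0677] rot [-1.5706 -0.0002 -0.271 ] F [ 1.6943 -1.1588  1.1466] w 0.0515
dp mm [ 181.2341 -110.3398 -631.2758] roll None
[[329.0473 324.0847]
 [327.5738 270.6354]]
```

View pics/w2.png

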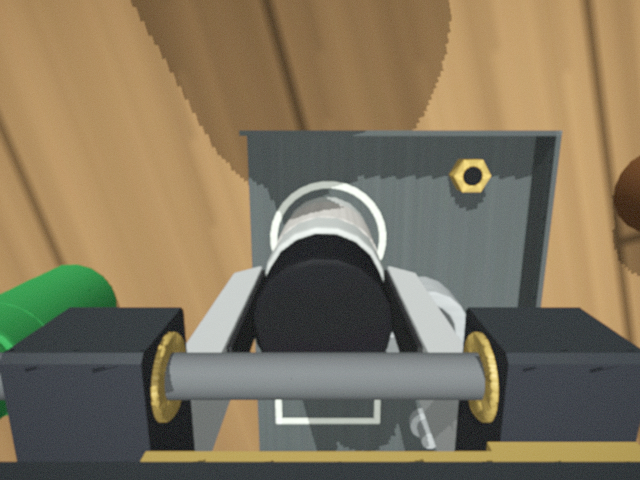

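The cap is centred between the jaws at (323,~326) against a prediction of (329,324). The grip is sound and the narrow width reading is probably pad compliance. Lifting gently and checking.

Call:
apply_moves([
  {"dp": [0, -0.003, 0], "roll": 0, "grip": 1},
  {"dp": [0, -0.006, 0], "roll": 0, "grip": 1},
  {"dp": [0, -0.008, 0], "roll": 0, "grip": 1},
  {"dp": [0, -0.006, 0], "roll": 0, "grip": 1},
  {"dp": [0, 0, 0], "roll": 0, "grip": 1},
  {"dp": [0, 0, 0], "roll": 0, "grip": 1},
])

```text
time_s: 14.75
ee_pos: [0.4237, 0.4097, 0.0905]
eef_rot: [-1.571, 0.0, -0.271]
force: [-0.1, 0.2, -4.0]
grip_width: 0.0497
```

```bash
python3 -c "
from h import *
snap('scene','s2')
im=cv2.imread('pics/s2.png'); cv2.imwrite('pics/s2c.png',cv2.resize(im[80:240,360:520],None,fx=3.5,fy=3.5,interpolation=cv2.INTER_CUBIC))
go(.4295,-.247,.178)"
```

```text
t 14.8 pos [0.4237 0.4097 0.0904] rot [-1.5711  0.0003 -0.271 ] F [ 0.7644 -0.0394 -4.6096] w 0.05
dp mm [ 181.3952  -87.4454 -631.1608] roll None
```

View pics/s2c.png

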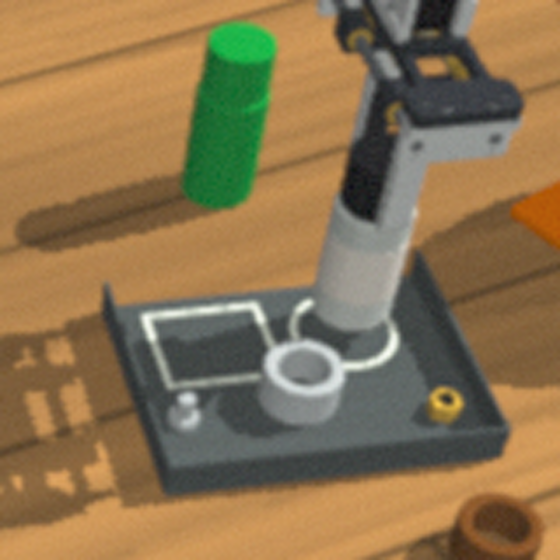

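```bash
python3 -c "
from h import *
im,i=snap('wrist','w3')
a=cv2.cvtColor(cv2.imread('pics/w2.png'),cv2.COLOR_BGR2GRAY);b=cv2.cvtColor(im,cv2.COLOR_BGR2GRAY)
for c in (300,323,345):
  print(c,a[180:290:4,c].tolist()); print(c,b[180:290:4,c].tolist())
for r in (280,300,320):
  print(r,a[r,235:410:5].tolist()); print(r,b[r,235:410:5].tolist())
cv2.imwrite('pics/w3c.png',np.hstack([cv2.imread('pics/w2.png')[160:460,130:530],im[160:460,130:530]]))
go(.4295,-.247,.178)"
```

```text
300 [83, 83, 168, 201, 153, 83, 85, 131, 136, 171, 209, 200, 198, 224, 237, 45, 31, 34, 34, 42, 39, 58, 49, 48, 53, 54, 51, 49]
300 [81, 124, 202, 169, 77, 85, 97, 134, 206, 205, 211, 199, 196, 228, 235, 38, 34, 39, 40, 34, 39, 65, 58, 48, 50, 52, 46, 45]
323 [111, 200, 152, 82, 104, 127, 135, 137, 214, 219, 201, 199, 238, 234, 38, 32, 35, 39, 36, 44, 64, 59, 48, 47, 48, 44, 52, 46]
323 [203, 127, 84, 90, 99, 131, 202, 210, 212, 225, 202, 201, 243, 217, 31, 30, 40, 39, 37, 44, 62, 52, 50, 50, 50, 47, 52, 48]
345 [82, 240, 255, 134, 116, 120, 196, 199, 201, 204, 224, 192, 193, 234, 227, 37, 37, 39, 26, 42, 42, 57, 55, 41, 47, 50, 51, 43]
345 [233, 255, 134, 115, 116, 125, 195, 198, 200, 202, 221, 192, 194, 242, 193, 29, 41, 31, 38, 35, 45, 54, 39, 51, 46, 52, 43, 48]
280 [207, 208, 206, 208, 173, 49, 31, 49, 44, 45, 45, 46, 49, 54, 47, 49, 44, 54, 47, 49, 49, 44, 50, 50, 51, 46, 49, 42, 33, 36, 32, 61, 205, 206, 206]
280 [205, 208, 206, 205, 208, 75, 32, 44, 45, 45, 42, 49, 44, 52, 49, 42, 46, 50, 46, 50, 54, 47, 52, 46, 47, 46, 45, 45, 48, 34, 48, 148, 208, 206, 207]
300 [207, 206, 191, 55, 30, 39, 43, 38, 44, 47, 47, 49, 41, 42, 44, 43, 46, 46, 42, 41, 39, 48, 41, 48, 44, 41, 39, 46, 37, 45, 46, 31, 35, 69, 205]
300 [206, 204, 210, 110, 38, 43, 51, 47, 46, 49, 49, 45, 50, 41, 49, 48, 46, 49, 48, 48, 50, 42, 47, 48, 40, 41, 46, 39, 47, 48, 52, 31, 52, 176, 208]
320 [198, 51, 29, 34, 37, 54, 48, 41, 50, 49, 51, 41, 51, 40, 47, 40, 47, 37, 49, 48, 50, 49, 48, 50, 50, 43, 44, 49, 44, 44, 50, 34, 33, 43, 47]
320 [207, 146, 45, 33, 36, 44, 45, 41, 42, 46, 46, 57, 45, 44, 45, 48, 49, 45, 43, 46, 43, 45, 47, 49, 41, 44, 50, 45, 55, 43, 43, 41, 28, 43, 53]
t 14.85 pos [0.4237 0.4097 0.0904] rot [-1.5712  0.0003 -0.271 ] F [-0.0406 -0.1846 -4.6394] w 0.0498
dp mm [ 181.371   -87.4114 -631.1659] roll None
```

View pics/w3c.png

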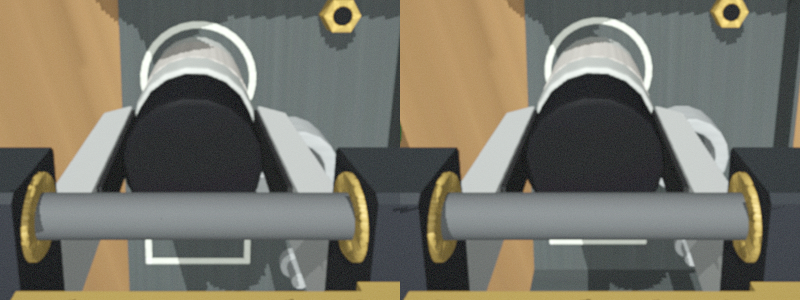

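```bash
python3 -c "
from h import *
c,s=.9636,-.2672
def q(j,z): return (project('scene',[[.4237+j*c,.4097+j*s,z]])[0]-[360,80])*3.5
for j in (.025,.037):
  for z in (.079,.09,.1,.11,.12): print(j,z,q(j,z))
for n,z in (('bottom',.0267),('shoulder',.1187),('top',.159)): print(n,q(.027,z),q(0,z))
im=cv2.imread('pics/s2.png'); cv2.imwrite('pics/s2d.png',cv2.resize(im[95:185,440:520],None,fx=7,fy=6.5,interpolation=cv2.INTER_CUBIC))
"
```

```text
0.025 0.079 [373.2237 270.859 ]
0.025 0.09 [376.5835 258.295 ]
0.025 0.1 [379.674  246.7381]
0.025 0.11 [382.7995 235.0504]
0.025 0.12 [385.9606 223.2295]
0.037 0.079 [379.0546 282.8686]
0.037 0.09 [382.4698 270.307 ]
0.037 0.1 [385.6114 258.7515]
0.037 0.11 [388.7888 247.0645]
0.037 0.12 [392.0026 235.2435]
bottom [358.7218 330.5392] [346.3667 303.9959]
shoulder [386.5486 226.7665] [373.1962 200.1861]
top [399.678  177.8036] [385.8431 151.2519]
```

View pics/s2d.png

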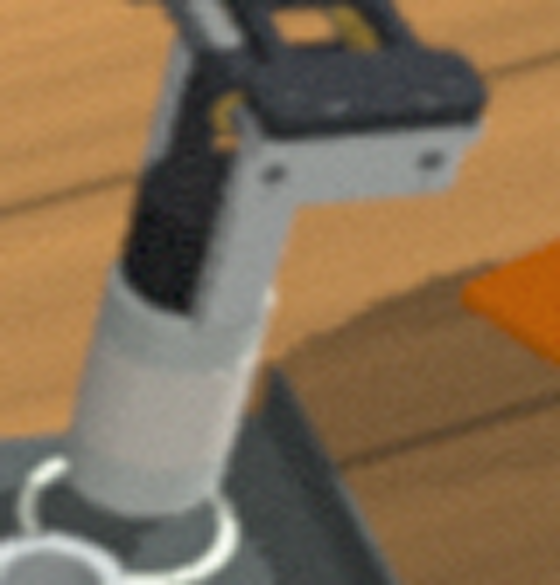

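The can is held straight and centred with no slip. Carrying it to the mat.

Call:
apply_moves([
  {"dp": [0, -0.015, 0], "roll": 0, "grip": 1},
  {"dp": [0, -0.03, 0], "roll": 0, "grip": 1},
  {"dp": [0, -0.025, 0], "roll": 0, "grip": 1},
  {"dp": [0, -0.015, -0.01], "roll": 0, "grip": 1},
  {"dp": [0.005, 0, -0.025], "roll": 0, "grip": 1},
  {"dp": [0.012, 0, -0.04], "roll": 0, "grip": 1},
  {"dp": [0.015, 0, -0.045], "roll": 0, "grip": 1},
  {"dp": [0.015, 0, -0.045], "roll": 0, "grip": 1},
  {"dp": [0.015, 0, -0.045], "roll": 0, "grip": 1},
  {"dp": [0.015, 0, -0.045], "roll": 0, "grip": 1},
])

```text
time_s: 16.1
ee_pos: [0.4291, 0.1416, 0.1759]
eef_rot: [-1.571, -0.0, -0.271]
force: [2.1, -0.3, -3.7]
grip_width: 0.0497
```

Call:
apply_moves([
  {"dp": [0.015, 0, -0.045], "roll": 0, "grip": 1},
  {"dp": [0.015, 0, -0.045], "roll": 0, "grip": 1},
  {"dp": [0.015, 0, -0.045], "roll": 0, "grip": 1},
  {"dp": [0.015, 0, -0.045], "roll": 0, "grip": 1},
  {"dp": [0.015, 0, -0.045], "roll": 0, "grip": 1},
  {"dp": [0.015, 0, -0.045], "roll": 0, "grip": 1},
  {"dp": [0.012, 0, -0.045], "roll": 0, "grip": 1},
  {"dp": [0.002, 0, -0.035], "roll": 0, "grip": 1},
  {"dp": [0, 0, -0.02], "roll": 0, "grip": 1},
  {"dp": [0, 0, -0.01], "roll": 0, "grip": 1},
])

```text
time_s: 17.35
ee_pos: [0.4274, -0.2513, 0.1757]
eef_rot: [-1.571, 0.0, -0.272]
force: [0.9, 0.1, -4.1]
grip_width: 0.0497
```

```bash
python3 -c "
from h import *
go(.4295,-.245,.0677)"
```

```text
t 17.35 pos [ 0.4274 -0.2513  0.1757] rot [-1.5707  0.0002 -0.2722] F [ 0.8971  0.0959 -4.1158] w 0.0497
dp mm [  0.382  108.0141   6.5983] roll None
```

Call:
apply_moves([
  {"dp": [0, 0.015, 0.003], "roll": 0, "grip": 1},
  {"dp": [0, 0.025, 0.003], "roll": 0, "grip": 1},
  {"dp": [0, 0.03, 0], "roll": 0, "grip": 1},
  {"dp": [0, 0.02, 0], "roll": 0, "grip": 1},
  {"dp": [0, 0.01, 0], "roll": 0, "grip": 1},
  {"dp": [0, 0.004, 0], "roll": 0, "grip": 1},
  {"dp": [0, 0.0025, 0], "roll": 0, "grip": 1},
  {"dp": [0, 0, 0], "roll": 0, "grip": 1},
  {"dp": [0, 0, 0], "roll": 0, "grip": 1},
  {"dp": [0, 0, 0], "roll": 0, "grip": 1},
])

```text
time_s: 18.6
ee_pos: [0.4299, -0.2448, 0.0694]
eef_rot: [-1.571, -0.0, -0.271]
force: [-1.0, 0.6, -3.6]
grip_width: 0.0494
```

```bash
python3 -c "
from h import *
go(.4295,-.245,.0677)"
```

```text
t 18.6 pos [ 0.4299 -0.2448  0.0694] rot [-1.5709 -0.0004 -0.2711] F [-1.0055  0.5703 -3.5634] w 0.0494
dp mm [-0.3387  1.6965 -0.2582] roll None
```

Call:
apply_moves([
  {"dp": [0, 0.001, 0], "roll": 0, "grip": 1},
  {"dp": [0, 0.0007, 0], "roll": 0, "grip": 1},
  {"dp": [0, 0, 0], "roll": 0, "grip": 1},
  {"dp": [0, 0, 0], "roll": 0, "grip": 1},
])

```text
time_s: 19.1
ee_pos: [0.4301, -0.2449, 0.0685]
eef_rot: [-1.571, -0.001, -0.271]
force: [-3.5, 2.1, 10.0]
grip_width: 0.0498
```

Call:
apply_moves([
  {"dp": [0, 0, 0], "roll": 0, "grip": -1},
  {"dp": [0, 0, 0], "roll": 0, "grip": -1},
  {"dp": [0, 0, 0], "roll": 0, "grip": -1},
  {"dp": [0, 0, 0], "roll": 0, "grip": -1},
  {"dp": [0, 0, 0], "roll": 0, "grip": -1},
  {"dp": [0, -0.02, 0], "roll": 0, "grip": -1},
  {"dp": [0, -0.035, 0], "roll": 0, "grip": -1},
  {"dp": [0, -0.04, 0], "roll": 0, "grip": -1},
  {"dp": [0, -0.03, 0.01], "roll": 0, "grip": -1},
  {"dp": [0, 0, 0.04], "roll": 0, "grip": -1},
])

```text
time_s: 20.35
ee_pos: [0.4439, -0.1973, 0.1946]
eef_rot: [-1.572, -0.004, -0.273]
force: [0.5, 0.6, -0.9]
grip_width: 0.0938
```

Call:
apply_moves([
  {"dp": [0, 0, 0.055], "roll": 0, "grip": -0.6},
  {"dp": [0, 0, 0.06], "roll": 0, "grip": -0.6},
  {"dp": [-0.01, 0, 0.06], "roll": 0, "grip": -0.6},
  {"dp": [-0.018, 0, 0.06], "roll": 0, "grip": -0.6},
  {"dp": [-0.018, 0, 0.06], "roll": 0, "grip": -0.6},
  {"dp": [-0.018, 0, 0.06], "roll": 0, "grip": -0.6},
  {"dp": [-0.018, 0, 0.06], "roll": 0, "grip": -0.6},
  {"dp": [-0.018, 0, 0.05], "roll": 0, "grip": -0.6},
  {"dp": [-0.018, 0, 0.04], "roll": 0, "grip": -0.6},
  {"dp": [-0.002, 0, 0.02], "roll": 0, "grip": -0.6},
])

```text
time_s: 21.6
ee_pos: [0.4672, 0.343, 0.1922]
eef_rot: [-1.571, 0.0, -0.269]
force: [0.2, -0.9, 0.5]
grip_width: 0.0749
```

```bash
python3 - <<'E'
from h import *
im,i=snap('wrist','w4')
go(.4683,.3434,.018)
hsv=cv2.cvtColor(im,cv2.COLOR_BGR2HSV)
print(project('wrist',[[.4683,.3434,.034]],i))
m=((hsv[...,2]>150)&(hsv[...,1]<40)).astype(np.uint8)
for c in cv2.findContours(m,cv2.RETR_EXTERNAL,cv2.CHAIN_APPROX_NONE)[0]:
    if cv2.contourArea(c)>300: print(cv2.minEnclosingCircle(c),cv2.contourArea(c),onplane('wrist',[cv2.minEnclosingCircle(c)[0]],.034,i))
t,_=snap('top','t4')
cv2.imwrite('pics/v4.png',np.hstack([im[0:480,150:640],cv2.resize(t[200:320,380:530],None,fx=2,fy=4)]))
E
```

```text
t 21.65 pos [0.4676 0.3439 0.192 ] rot [-1.5708  0.0006 -0.2686] F [0.3726 1.9655 0.385 ] w 0.0752
dp mm [  0.9165 173.9529  -0.3392] roll None
[[327.1599 209.9936]]
((335.5, 291.5), 11.768702507019043) 353.0 [[0.4559 0.2699]]
((463.0, 309.0), 63.780975341796875) 2567.5 [[0.563 0.223]]
((608.5, 245.5), 47.56584167480469) 2531.0 [[0.6974 0.2476]]
((243.18397521972656, 269.7370300292969), 132.9186553955078) 6920.5 [[0.3823 0.3114]]
((260.3885192871094, 148.42843627929688), 43.02499771118164) 5530.0 [[0.4285 0.4081]]
((611.5357055664062, 99.5), 29.061025619506836) 956.5 [[0.7145 0.3697]]
```

View pics/v4.png

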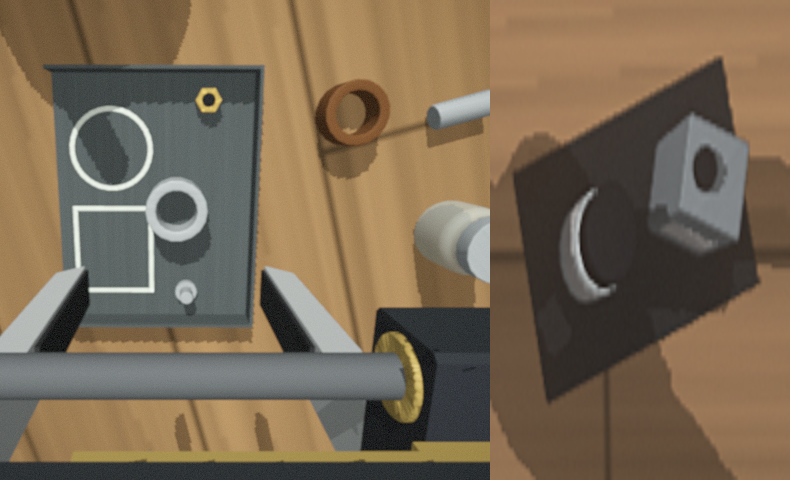

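Both can and tin stand upright on the mat. The collar is at (327,207) in the wrist image, as predicted. Descending on the collar.

Call:
apply_moves([
  {"dp": [0, 0.03, 0], "roll": 0, "grip": -0.6},
  {"dp": [0, 0.04, 0], "roll": 0, "grip": -0.6},
  {"dp": [0, 0.04, 0], "roll": 0, "grip": -0.6},
  {"dp": [0, 0.03, 0], "roll": 0, "grip": -0.6},
  {"dp": [0, 0.018, 0], "roll": 0, "grip": -0.6},
  {"dp": [0, 0.009, 0], "roll": 0, "grip": -0.6},
  {"dp": [0, 0.004, 0], "roll": 0, "grip": -0.6},
  {"dp": [0, 0, 0], "roll": 0, "grip": -0.6},
  {"dp": [0, 0, 0], "roll": 0, "grip": -0.6},
])

```text
time_s: 22.82
ee_pos: [0.4685, 0.3411, 0.0222]
eef_rot: [-1.57, -0.001, -0.271]
force: [0.3, -0.5, -0.2]
grip_width: 0.0751
```

```bash
python3 - <<'E'
from h import *
go(.4683,.3434,.018)
im=cv2.imread('pics/t4.png'); print('post',onplane('top',[[285+205/5-.4,155+198/5-.4]],.039), onplane('top',[[285+206/5-.4,155+210/5-.4]],.012),onplane('scene',[[275+192/4-.4,240+107/4-.4]],.039),onplane('scene',[[275+190/4-.4,240+143/4-.4]],.012))
E
```

```text
t 22.82 pos [0.4685 0.3411 0.0222] rot [-1.5699 -0.0008 -0.2709] F [ 0.2857 -0.4514 -0.2008] w 0.0751
dp mm [-0.7731  4.1916  2.197 ] roll None
post [[ 0.5758 -0.026 ]] [[ 0.5759 -0.0267]] [[ 0.5738 -0.0245]] [[ 0.5761 -0.0262]]
```

Call:
apply_moves([
  {"dp": [0, 0.002, 0.002], "roll": 0, "grip": -0.6},
  {"dp": [0, 0.002, 0], "roll": 0, "grip": -0.6},
  {"dp": [0, 0, 0], "roll": 0, "grip": 1},
  {"dp": [0, 0, 0], "roll": 0, "grip": 1},
  {"dp": [0, 0, 0], "roll": 0, "grip": 1},
  {"dp": [0, 0, 0], "roll": 0, "grip": 1},
  {"dp": [0, 0, 0], "roll": 0, "grip": 1},
  {"dp": [0, 0, 0], "roll": 0, "grip": 1},
  {"dp": [0, 0, 0], "roll": 0, "grip": 1},
], newtons=25)

```text
time_s: 23.95
ee_pos: [0.4686, 0.3428, 0.0174]
eef_rot: [-1.571, 0.0, -0.271]
force: [-0.2, 0.3, 0.5]
grip_width: 0.0086
```

```bash
python3 - <<'E'
from h import *
go(.5755,-.026,.1)
E
```

```text
t 23.95 pos [0.4686 0.3428 0.0174] rot [-1.5708  0.     -0.271 ] F [-0.24    0.3171  0.5495] w 0.0086
dp mm [ 201.6643  -82.5613 -326.6956] roll None
```

Width 8.6 mm means the jaws closed without taking the collar. I'll look before doing anything else.

```bash
python3 - <<'E'
from h import *
im,i=snap('wrist','w5')
print(project('wrist',[[.4683,.3434,.034],[.4686,.3428,.0064],[.4686,.3428,.045]],i))
s,_=snap('scene','s5')
c=cv2.resize(s[130:235,385:515],(480,388),interpolation=cv2.INTER_CUBIC)
a=im[120:440,180:500]; o=np.zeros((388,800,3),np.uint8); o[:320,:320]=a; o[:,320:]=c
cv2.imwrite('pics/v5.png',o)
E
```

```text
[[326.6952 275.1384]
 [327.2212 259.3021]
 [327.8763 284.2192]]
```

View pics/v5.png

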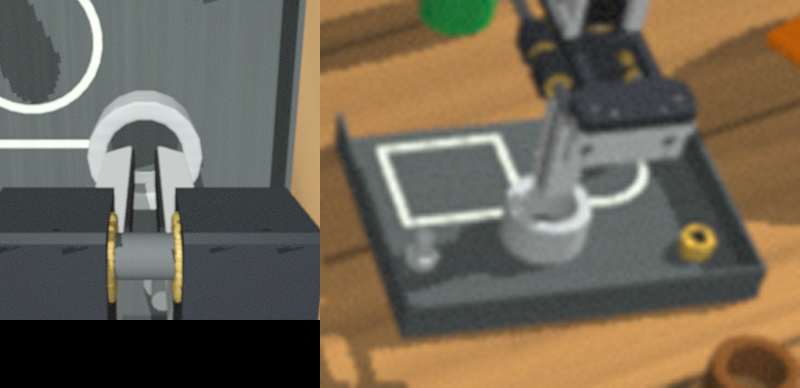

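The fingertips are physically about 30 mm higher than stated: the jaws closed above the collar's rim, and the can was held by its 50 mm cap. The collar is undisturbed at wrist pixel (325,270). I'll raise, reopen and make a guarded, lower descent.

Call:
apply_moves([
  {"dp": [0, -0.015, 0], "roll": 0, "grip": 1},
  {"dp": [0, -0.02, 0], "roll": 0, "grip": -0.6},
  {"dp": [0, 0, 0], "roll": 0, "grip": -0.6},
  {"dp": [0, 0, 0], "roll": 0, "grip": -0.6},
  {"dp": [0, 0, 0], "roll": 0, "grip": -0.6},
  {"dp": [0, 0, 0], "roll": 0, "grip": -0.6},
  {"dp": [0, 0, 0], "roll": 0, "grip": -0.6},
  {"dp": [0, 0, 0], "roll": 0, "grip": -0.6},
  {"dp": [0, 0, 0], "roll": 0, "grip": -0.6},
])

```text
time_s: 25.18
ee_pos: [0.4686, 0.3428, 0.0524]
eef_rot: [-1.571, 0.0, -0.271]
force: [-0.8, 0.3, 0.3]
grip_width: 0.0745
```

Call:
apply_moves([
  {"dp": [0, 0.015, 0], "roll": 0, "grip": -0.6},
  {"dp": [0, 0.015, 0], "roll": 0, "grip": -0.6},
  {"dp": [0, 0.008, 0], "roll": 0, "grip": -0.6},
  {"dp": [0, 0.006, 0], "roll": 0, "grip": -0.6},
  {"dp": [0, 0.004, 0], "roll": 0, "grip": -0.6},
  {"dp": [0, 0.003, 0], "roll": 0, "grip": -0.6},
  {"dp": [0, 0, 0], "roll": 0, "grip": -0.6},
  {"dp": [0, 0, 0], "roll": 0, "grip": -0.6},
])

```text
time_s: 26.18
ee_pos: [0.4688, 0.3429, 0.0017]
eef_rot: [-1.57, -0.0, -0.271]
force: [-0.2, 0.5, -0.3]
grip_width: 0.0751
```

Call:
apply_moves([
  {"dp": [0, 0.004, 0], "roll": 0, "grip": -0.6},
  {"dp": [0, 0.004, 0], "roll": 0, "grip": -0.6},
  {"dp": [0, 0.003, 0], "roll": 0, "grip": -0.6},
  {"dp": [0, 0, 0], "roll": 0, "grip": -0.6},
  {"dp": [0, 0, 0], "roll": 0, "grip": -0.6},
])

```text
time_s: 26.8
ee_pos: [0.4687, 0.3428, -0.0095]
eef_rot: [-1.571, -0.0, -0.271]
force: [-0.2, -0.5, -0.0]
grip_width: 0.0753
```

```bash
python3 - <<'E'
from h import *
im,i=snap('wrist','w6')
s,_=snap('scene','s6')
c=cv2.resize(s[130:235,385:515],(480,388),interpolation=cv2.INTER_CUBIC)
a=im[120:440,180:500]; o=np.zeros((388,800,3),np.uint8); o[:320,:320]=a; o[:,320:]=c
cv2.imwrite('pics/v6.png',o)
go(.4683,.3434,-.018)
E
```

```text
t 26.9 pos [ 0.4687  0.3428 -0.0094] rot [-1.5706 -0.0001 -0.271 ] F [-0.149   1.0459 -0.319 ] w 0.0748
dp mm [-0.5771  8.5862  0.453 ] roll None
```

View pics/v6.png

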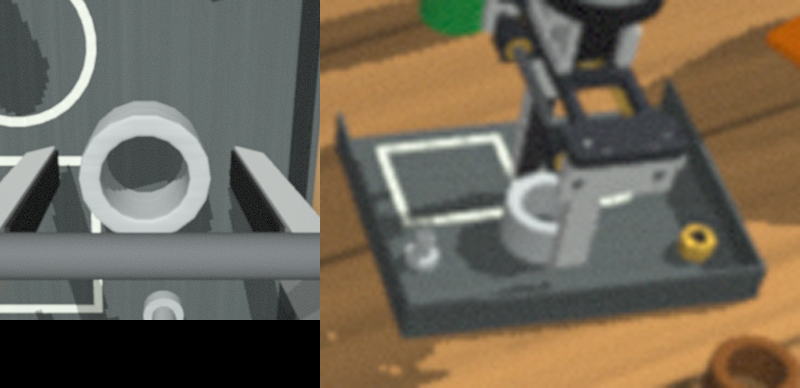

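The jaws now straddle the collar: collar at (145,175) in the crop, jaws at 57 and 232. Going slightly lower, then closing.

Call:
apply_moves([
  {"dp": [0, 0.002, 0], "roll": 0, "grip": -0.6},
  {"dp": [0, 0.002, 0], "roll": 0, "grip": -0.6},
  {"dp": [0, 0, 0], "roll": 0, "grip": -0.6},
  {"dp": [0, 0, 0], "roll": 0, "grip": 1},
  {"dp": [0, 0, 0], "roll": 0, "grip": 1},
  {"dp": [0, 0, 0], "roll": 0, "grip": 1},
  {"dp": [0, 0, 0], "roll": 0, "grip": 1},
  {"dp": [0, 0, 0], "roll": 0, "grip": 1},
  {"dp": [0, 0, 0], "roll": 0, "grip": 1},
], newtons=25)

```text
time_s: 28.02
ee_pos: [0.4687, 0.3428, -0.0135]
eef_rot: [-1.571, -0.0, -0.271]
force: [0.4, 0.3, 0.9]
grip_width: 0.0527
```

Call:
apply_moves([
  {"dp": [0, 0, 0], "roll": 0, "grip": 1},
  {"dp": [0, 0, 0], "roll": 0, "grip": 1},
  {"dp": [0, -0.005, 0], "roll": 0, "grip": 1},
  {"dp": [0, -0.01, 0], "roll": 0, "grip": 1},
  {"dp": [0, -0.015, 0], "roll": 0, "grip": 1},
  {"dp": [0, -0.02, 0], "roll": 0, "grip": 1},
  {"dp": [0, -0.02, 0], "roll": 0, "grip": 1},
  {"dp": [0, -0.01, 0], "roll": 0, "grip": 1},
  {"dp": [0, 0, 0], "roll": 0, "grip": 1},
  {"dp": [0, 0, 0], "roll": 0, "grip": 1},
])

```text
time_s: 29.28
ee_pos: [0.4683, 0.3426, 0.0658]
eef_rot: [-1.572, 0.001, -0.271]
force: [0.2, 0.0, -3.1]
grip_width: 0.0525
```

```bash
python3 - <<'E'
from h import *
im,i=snap('wrist','w7')
g=im[180:340,240:420]; hsv=cv2.cvtColor(im,cv2.COLOR_BGR2HSV)
go(.5755,-.026,.07)
print(project('wrist',[[.4686,.3428,.034+.08],[.4686,.3428,.004]],i))
for r in (230,250,262,270,280,290,300,310): print(r,hsv[r,250:405:5,2].tolist())
E
```

```text
t 29.32 pos [0.4683 0.3425 0.0657] rot [-1.5718  0.0009 -0.2711] F [ 0.0248 -0.5188 -2.5443] w 0.0523
dp mm [ 201.9565   -4.1999 -326.358 ] roll None
[[328.9296 301.5089]
 [327.1109 236.3604]]
230 [102, 99, 105, 103, 101, 108, 105, 100, 100, 168, 171, 175, 170, 176, 174, 173, 171, 169, 164, 164, 160, 137, 106, 111, 106, 102, 104, 102, 107, 108, 107]
250 [100, 108, 107, 101, 101, 155, 165, 202, 209, 208, 205, 205, 202, 200, 202, 200, 202, 203, 202, 205, 205, 207, 210, 174, 144, 118, 102, 107, 108, 108, 106]
262 [104, 98, 104, 103, 174, 203, 200, 197, 196, 194, 183, 149, 106, 103, 106, 103, 103, 102, 114, 167, 190, 197, 199, 199, 200, 201, 122, 110, 107, 102, 105]
270 [186, 186, 114, 160, 204, 204, 199, 199, 186, 106, 104, 102, 109, 104, 111, 105, 105, 107, 104, 106, 106, 133, 196, 199, 200, 200, 201, 93, 175, 190, 185]
280 [188, 129, 157, 200, 196, 198, 194, 180, 238, 99, 100, 103, 105, 107, 101, 100, 102, 107, 100, 105, 102, 104, 105, 178, 197, 199, 200, 199, 60, 173, 189]
290 [125, 35, 203, 204, 204, 200, 136, 99, 240, 101, 102, 105, 105, 103, 102, 101, 107, 101, 105, 103, 106, 107, 110, 94, 192, 200, 201, 200, 142, 43, 179]
300 [42, 26, 148, 197, 196, 196, 97, 96, 98, 104, 100, 106, 106, 102, 106, 104, 107, 101, 104, 110, 107, 104, 107, 125, 152, 199, 197, 198, 178, 31, 48]
310 [31, 28, 131, 194, 198, 197, 136, 108, 101, 98, 104, 106, 98, 102, 101, 103, 101, 100, 104, 144, 169, 163, 149, 134, 194, 199, 199, 196, 125, 38, 19]
```

Call:
apply_moves([
  {"dp": [0.008, 0, -0.015], "roll": 0, "grip": 1},
  {"dp": [0.02, 0, -0.03], "roll": 0, "grip": 1},
  {"dp": [0.027, 0, -0.043], "roll": 0, "grip": 1},
  {"dp": [0.027, 0, -0.043], "roll": 0, "grip": 1},
  {"dp": [0.027, 0, -0.043], "roll": 0, "grip": 1},
  {"dp": [0.027, 0, -0.043], "roll": 0, "grip": 1},
  {"dp": [0.027, 0, -0.043], "roll": 0, "grip": 1},
  {"dp": [0.023, 0, -0.036], "roll": 0, "grip": 1},
  {"dp": [0.012, 0, -0.02], "roll": 0, "grip": 1},
  {"dp": [0.004, 0, -0.01], "roll": 0, "grip": 1},
])

```text
time_s: 30.58
ee_pos: [0.5756, -0.0273, 0.066]
eef_rot: [-1.571, 0.001, -0.273]
force: [-0.3, 0.4, -3.5]
grip_width: 0.0529
```

Call:
apply_moves([
  {"dp": [0, 0, 0], "roll": 0, "grip": 1},
  {"dp": [0, 0, 0], "roll": 0, "grip": 1},
  {"dp": [0, 0, 0], "roll": 0, "grip": 1},
])

```text
time_s: 30.95
ee_pos: [0.5759, -0.0246, 0.0665]
eef_rot: [-1.571, 0.0, -0.27]
force: [0.3, 0.1, -2.5]
grip_width: 0.0525
```

```bash
python3 - <<'E'
from h import *
im,i=snap('wrist','w8')
go(.5755,-.026,-.0055)
# post tip visible through bore: project expected post top and collar centre
p=project('wrist',[[.5755,-.026,.039],[.5755,-.026,.117],[.5755,-.026,.012]],i); print(p)
s,_=snap('scene','s8')
c=cv2.resize(s[200:330,260:390],(400,400),interpolation=cv2.INTER_CUBIC)
a=cv2.resize(im[160:400,200:440],(400,400),interpolation=cv2.INTER_CUBIC)
cv2.imwrite('pics/v8.png',np.hstack([a,c]))
E
```

```text
t 31.0 pos [ 0.5759 -0.0247  0.0665] rot [-1.5707 -0.     -0.27  ] F [-0.3326 -0.2304 -3.0204] w 0.0525
dp mm [-0.092  71.9968 -1.3609] roll None
[[327.0843 253.5265]
 [328.5187 307.8913]
 [326.7766 241.8639]]
```

View pics/v8.png

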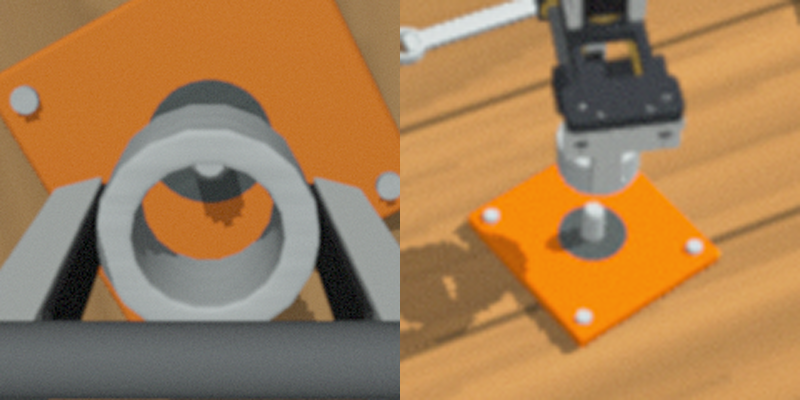

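The collar hangs level over the post; the post tip shows through the bore at about (326,258). Lowering.

Call:
apply_moves([
  {"dp": [0, 0.012, -0.001], "roll": 0, "grip": 1},
  {"dp": [0, 0.015, 0], "roll": 0, "grip": 1},
  {"dp": [0, 0.015, 0], "roll": 0, "grip": 1},
  {"dp": [0, 0.012, 0], "roll": 0, "grip": 1},
  {"dp": [0, 0.008, 0], "roll": 0, "grip": 1},
  {"dp": [0, 0.004, 0], "roll": 0, "grip": 1},
  {"dp": [0, 0.002, 0], "roll": 0, "grip": 1},
  {"dp": [0, 0, 0], "roll": 0, "grip": 1},
  {"dp": [0, 0, 0], "roll": 0, "grip": 1},
])

```text
time_s: 32.17
ee_pos: [0.5759, -0.0264, -0.0012]
eef_rot: [-1.571, -0.001, -0.271]
force: [0.5, 0.6, -3.3]
grip_width: 0.0525
```

Call:
apply_moves([
  {"dp": [0, 0.001, 0], "roll": 0, "grip": 1},
  {"dp": [0, 0.001, 0], "roll": 0, "grip": 1},
  {"dp": [0, 0, 0], "roll": 0, "grip": 1},
  {"dp": [0, 0, 0], "roll": 0, "grip": 1},
])

```text
time_s: 32.67
ee_pos: [0.5758, -0.0264, -0.0035]
eef_rot: [-1.571, -0.0, -0.271]
force: [0.1, 0.6, -2.3]
grip_width: 0.0526
```

Call:
apply_moves([
  {"dp": [0, 0.001, 0], "roll": 0, "grip": 1},
  {"dp": [0, 0.001, 0], "roll": 0, "grip": 1},
  {"dp": [0, 0, 0], "roll": 0, "grip": 1},
  {"dp": [0, 0, 0], "roll": 0, "grip": 1},
])

```text
time_s: 33.17
ee_pos: [0.5757, -0.0264, -0.0055]
eef_rot: [-1.571, -0.0, -0.271]
force: [-0.8, 0.8, -1.0]
grip_width: 0.0523
```

Call:
apply_moves([
  {"dp": [0, 0.0005, 0], "roll": 0, "grip": 1},
  {"dp": [0, 0, 0], "roll": 0, "grip": -0.6},
  {"dp": [0, 0, 0], "roll": 0, "grip": -0.6},
  {"dp": [0, 0, 0], "roll": 0, "grip": -0.6},
  {"dp": [0, 0, 0], "roll": 0, "grip": -0.6},
  {"dp": [0, -0.015, 0], "roll": 0, "grip": -0.6},
  {"dp": [0, -0.035, 0], "roll": 0, "grip": -0.6},
  {"dp": [0, -0.05, 0], "roll": 0, "grip": -1},
  {"dp": [0, -0.055, 0], "roll": 0, "grip": -1},
  {"dp": [0, -0.04, 0], "roll": 0, "grip": -1},
])

```text
time_s: 34.42
ee_pos: [0.576, -0.0264, 0.1928]
eef_rot: [-1.57, -0.003, -0.271]
force: [0.1, 1.0, -1.2]
grip_width: 0.0943
```

```bash
python3 - <<'E'
from h import *
im,i=snap('scene','s9'); t,_=snap('top','t9')
go(.4301,-.2449,.19)
print('exp top ring px',project('top',[[.5757,-.0264,.042]]),project('scene',[[.5757,-.0264,.042]]))
for n,a in (('top',t),('scene',im)):
    hsv=cv2.cvtColor(a,cv2.COLOR_BGR2HSV); p=project(n,[[.5757,-.0264,.042]])[0].astype(int)
    print(n); 
    for dy in range(-16,17,2): print(hsv[p[1]+dy,p[0]-20:p[0]+21:2,2].tolist())
E
```

```text
t 34.52 pos [ 0.5774 -0.0265  0.1949] rot [-1.5694 -0.0084 -0.2709] F [ 0.5352 -0.5909 -0.1476] w 0.0941
dp mm [ -83.4984    3.8302 -249.8508] roll None
exp top ring px [[325.8275 193.9786]] [[322.1589 266.4408]]
top
[115, 112, 115, 111, 112, 109, 108, 106, 104, 98, 93, 91, 86, 84, 84, 83, 83, 85, 82, 82, 85]
[117, 118, 117, 115, 115, 114, 111, 111, 110, 109, 107, 107, 103, 100, 97, 93, 87, 82, 79, 80, 84]
[118, 118, 117, 115, 115, 114, 112, 109, 111, 108, 107, 104, 103, 101, 99, 98, 95, 93, 90, 87, 84]
[96, 96, 95, 95, 93, 92, 92, 97, 106, 103, 111, 108, 104, 103, 99, 98, 95, 93, 90, 88, 84]
[73, 75, 74, 72, 70, 72, 70, 69, 68, 68, 64, 68, 73, 75, 78, 89, 94, 95, 91, 87, 84]
[74, 74, 75, 74, 73, 73, 72, 70, 70, 69, 68, 67, 66, 67, 66, 63, 64, 66, 71, 79, 85]
[76, 73, 72, 72, 71, 73, 69, 72, 68, 68, 68, 67, 68, 67, 67, 66, 64, 63, 64, 62, 60]
[60, 60, 59, 59, 58, 57, 58, 64, 128, 102, 64, 61, 64, 66, 66, 66, 66, 63, 66, 61, 63]
[63, 77, 74, 75, 73, 74, 69, 63, 60, 77, 60, 57, 55, 57, 57, 58, 59, 61, 63, 62, 61]
[115, 113, 113, 112, 112, 110, 111, 106, 105, 97, 94, 95, 94, 80, 76, 56,
[... 1825 characters left out ...]
, 86, 134, 171, 187, 121, 91, 155, 218, 226, 240, 243, 244, 244]
[194, 180, 181, 179, 135, 169, 218, 207, 152, 144, 148, 152, 117, 148, 219, 221, 208, 239, 244, 243, 244]
[178, 179, 182, 182, 133, 122, 166, 213, 220, 215, 210, 214, 213, 221, 216, 191, 170, 241, 244, 244, 243]
[178, 180, 178, 179, 144, 123, 126, 144, 171, 195, 207, 212, 202, 185, 161, 159, 174, 242, 244, 244, 244]
[181, 180, 178, 178, 171, 119, 129, 133, 135, 142, 141, 141, 145, 145, 149, 164, 200, 244, 244, 244, 244]
[181, 176, 180, 177, 180, 155, 128, 131, 133, 137, 141, 136, 138, 142, 150, 171, 240, 244, 244, 244, 244]
[177, 180, 180, 178, 181, 175, 156, 129, 134, 140, 137, 136, 137, 143, 167, 237, 244, 244, 243, 244, 244]
```

The scene pixels show the ring with the post inside it, centred within 1–2 px of (322,266), which is the position expected for a top at z = 0.042. The collar is flat on the plate. Now back to the can.

Call:
apply_moves([
  {"dp": [-0.01, 0, -0.03], "roll": 0, "grip": -1},
  {"dp": [-0.018, 0, -0.055], "roll": 0, "grip": -1},
  {"dp": [-0.018, 0, -0.055], "roll": 0, "grip": -1},
  {"dp": [-0.018, 0, -0.055], "roll": 0, "grip": -1},
  {"dp": [-0.012, 0, -0.035], "roll": 0, "grip": -1},
  {"dp": [-0.006, 0, -0.015], "roll": 0, "grip": -1},
  {"dp": [0, 0, -0.005], "roll": 0, "grip": -1},
  {"dp": [0, 0, 0], "roll": 0, "grip": -1},
  {"dp": [0, 0, 0], "roll": 0, "grip": -1},
])

```text
time_s: 35.65
ee_pos: [0.4304, -0.2445, 0.1889]
eef_rot: [-1.571, 0.0, -0.27]
force: [-0.8, -0.2, -0.0]
grip_width: 0.0942
```

```bash
python3 - <<'E'
from h import *
im,i=snap('wrist','w10')
go(.4301,-.2449,.0685)
E
```

```text
t 35.7 pos [ 0.4303 -0.2446  0.1888] rot [-1.5707  0.0001 -0.2698] F [-0.5264 -0.4379 -0.0598] w 0.0941
dp mm [ -0.0939 120.3495  -0.3716] roll None
```

Call:
apply_moves([
  {"dp": [0, 0.03, 0], "roll": 0, "grip": -1},
  {"dp": [0, 0.035, 0], "roll": 0, "grip": -1},
  {"dp": [0, 0.03, 0], "roll": 0, "grip": -1},
  {"dp": [0, 0.016, 0], "roll": 0, "grip": -1},
  {"dp": [0, 0.008, 0], "roll": 0, "grip": -1},
  {"dp": [0, 0.0015, 0], "roll": 0, "grip": -1},
  {"dp": [0, 0, 0], "roll": 0, "grip": -1},
  {"dp": [0, 0, 0], "roll": 0, "grip": -1},
])

```text
time_s: 36.7
ee_pos: [0.4301, -0.2455, 0.0691]
eef_rot: [-1.571, -0.001, -0.271]
force: [0.2, 0.3, -0.9]
grip_width: 0.0941
```

Call:
apply_moves([
  {"dp": [0, 0, 0], "roll": 0, "grip": 1},
  {"dp": [0, 0, 0], "roll": 0, "grip": 1},
  {"dp": [0, 0, 0], "roll": 0, "grip": 1},
  {"dp": [0, 0, 0], "roll": 0, "grip": 1},
  {"dp": [0, 0, 0], "roll": 0, "grip": 1},
  {"dp": [0, 0, 0], "roll": 0, "grip": 1},
  {"dp": [0, 0, 0], "roll": 0, "grip": 1},
  {"dp": [0, 0, 0], "roll": 0, "grip": 1},
  {"dp": [0, 0, 0], "roll": 0, "grip": 1},
  {"dp": [0, 0, 0], "roll": 0, "grip": 1},
])

```text
time_s: 37.95
ee_pos: [0.43, -0.2454, 0.0686]
eef_rot: [-1.571, -0.001, -0.271]
force: [1.4, -0.3, 5.9]
grip_width: 0.0497
```

```bash
python3 - <<'E'
from h import *
go(.4239,.4098,.17)
E
```

```text
t 37.95 pos [ 0.43   -0.2454  0.0686] rot [-1.5709 -0.0006 -0.271 ] F [ 1.3707 -0.3461  5.8976] w 0.0497
dp mm [-181.2312 -101.5515  629.6344] roll None
```

Call:
apply_moves([
  {"dp": [0, -0.01, 0], "roll": 0, "grip": 1},
  {"dp": [0, -0.02, 0], "roll": 0, "grip": 1},
  {"dp": [0, -0.03, 0], "roll": 0, "grip": 1},
  {"dp": [0, -0.025, 0], "roll": 0, "grip": 1},
  {"dp": [0, -0.015, 0.01], "roll": 0, "grip": 1},
  {"dp": [-0.005, 0, 0.025], "roll": 0, "grip": 1},
  {"dp": [-0.012, 0, 0.04], "roll": 0, "grip": 1},
  {"dp": [-0.014, 0, 0.045], "roll": 0, "grip": 1},
  {"dp": [-0.014, 0, 0.045], "roll": 0, "grip": 1},
  {"dp": [-0.014, 0, 0.045], "roll": 0, "grip": 1},
])

```text
time_s: 39.2
ee_pos: [0.4283, -0.0252, 0.1681]
eef_rot: [-1.571, 0.001, -0.271]
force: [1.4, 0.0, -3.9]
grip_width: 0.0496
```

Call:
apply_moves([
  {"dp": [-0.014, 0, 0.045], "roll": 0, "grip": 1},
  {"dp": [-0.014, 0, 0.045], "roll": 0, "grip": 1},
  {"dp": [-0.014, 0, 0.045], "roll": 0, "grip": 1},
  {"dp": [-0.014, 0, 0.045], "roll": 0, "grip": 1},
  {"dp": [-0.014, 0, 0.045], "roll": 0, "grip": 1},
  {"dp": [-0.014, 0, 0.045], "roll": 0, "grip": 1},
  {"dp": [-0.014, 0, 0.045], "roll": 0, "grip": 1},
  {"dp": [-0.012, 0, 0.04], "roll": 0, "grip": 1},
  {"dp": [-0.008, 0, 0.025], "roll": 0, "grip": 1},
  {"dp": [-0.004, 0, 0.015], "roll": 0, "grip": 1},
])

```text
time_s: 40.45
ee_pos: [0.4163, 0.3872, 0.1677]
eef_rot: [-1.572, 0.001, -0.27]
force: [0.2, -0.7, -3.1]
grip_width: 0.0496
```

Call:
apply_moves([
  {"dp": [0, 0, 0.01], "roll": 0, "grip": 1},
  {"dp": [0, 0, 0], "roll": 0, "grip": 1},
  {"dp": [0, 0, 0], "roll": 0, "grip": 1},
  {"dp": [0, 0, 0], "roll": 0, "grip": 1},
])

```text
time_s: 40.95
ee_pos: [0.4202, 0.3952, 0.1686]
eef_rot: [-1.571, -0.0, -0.272]
force: [0.3, -0.2, -4.4]
grip_width: 0.0497
```

```bash
python3 - <<'E'
from h import *
go(.4238,.4092,.0686)
E
```

```text
t 40.95 pos [0.4202 0.3952 0.1686] rot [-1.5707 -0.0001 -0.2717] F [ 0.2761 -0.1996 -4.3601] w 0.0497
dp mm [ -0.3336 100.0204  14.4685] roll None
```

Call:
apply_moves([
  {"dp": [0, 0.015, 0.008], "roll": 0, "grip": 1},
  {"dp": [0, 0.025, 0.006], "roll": 0, "grip": 1},
  {"dp": [0, 0.025, 0], "roll": 0, "grip": 1},
  {"dp": [0, 0.015, 0], "roll": 0, "grip": 1},
  {"dp": [0, 0.01, 0], "roll": 0, "grip": 1},
  {"dp": [0, 0.004, 0], "roll": 0, "grip": 1},
  {"dp": [0, 0.001, 0], "roll": 0, "grip": 1},
  {"dp": [0, 0, 0], "roll": 0, "grip": 1},
  {"dp": [0, 0, 0], "roll": 0, "grip": 1},
])

```text
time_s: 42.08
ee_pos: [0.424, 0.4093, 0.0739]
eef_rot: [-1.57, -0.0, -0.271]
force: [0.4, -0.5, -4.9]
grip_width: 0.0499
```

```bash
python3 - <<'E'
from h import *
go(.4238,.4092,.0686)
E
```

```text
t 42.08 pos [0.424  0.4093 0.0739] rot [-1.5701 -0.0004 -0.271 ] F [ 0.3856 -0.533  -4.9474] w 0.0499
dp mm [-0.1259  5.3188 -0.1858] roll None
```

Call:
apply_moves([
  {"dp": [0, 0.002, 0], "roll": 0, "grip": 1},
  {"dp": [0, 0.0015, 0], "roll": 0, "grip": 1},
  {"dp": [0, 0.001, 0], "roll": 0, "grip": 1},
  {"dp": [0, 0, 0], "roll": 0, "grip": 1},
  {"dp": [0, 0, 0], "roll": 0, "grip": 1},
])

```text
time_s: 42.7
ee_pos: [0.4238, 0.4092, 0.069]
eef_rot: [-1.571, -0.0, -0.271]
force: [-0.1, 0.1, -3.8]
grip_width: 0.0497
```

Call:
apply_moves([
  {"dp": [0, 0.0006, 0], "roll": 0, "grip": 1},
  {"dp": [0, 0.0004, 0], "roll": 0, "grip": 1},
  {"dp": [0, 0, 0], "roll": 0, "grip": 1},
])

```text
time_s: 43.08
ee_pos: [0.4239, 0.4094, 0.0687]
eef_rot: [-1.57, -0.0, -0.271]
force: [-2.8, -2.1, 4.6]
grip_width: 0.0498
```

Call:
apply_moves([
  {"dp": [0, 0, 0], "roll": 0, "grip": -1},
  {"dp": [0, 0, 0], "roll": 0, "grip": -1},
  {"dp": [0, 0, 0], "roll": 0, "grip": -1},
  {"dp": [0, 0, 0], "roll": 0, "grip": -1},
  {"dp": [0, 0, 0], "roll": 0, "grip": -1},
  {"dp": [0, -0.02, 0], "roll": 0, "grip": -1},
  {"dp": [0, -0.035, 0], "roll": 0, "grip": -1},
  {"dp": [0, -0.04, 0], "roll": 0, "grip": -1},
  {"dp": [0, -0.03, 0], "roll": 0, "grip": -1},
  {"dp": [0, 0, -0.03], "roll": 0, "grip": -1},
])

```text
time_s: 44.32
ee_pos: [0.4164, 0.3813, 0.195]
eef_rot: [-1.568, -0.002, -0.27]
force: [0.0, -0.3, -0.7]
grip_width: 0.0942
```

Call:
apply_moves([
  {"dp": [0.02, 0, -0.055], "roll": 0, "grip": -1},
  {"dp": [0.02, 0, -0.057], "roll": 0, "grip": -1},
  {"dp": [0.02, 0, -0.057], "roll": 0, "grip": -1},
  {"dp": [0.02, 0, -0.057], "roll": 0, "grip": -1},
  {"dp": [0.02, 0, -0.057], "roll": 0, "grip": -1},
  {"dp": [0.02, 0, -0.057], "roll": 0, "grip": -1},
  {"dp": [0.02, 0, -0.057], "roll": 0, "grip": -1},
  {"dp": [0.02, 0, -0.057], "roll": 0, "grip": -1},
  {"dp": [0.02, 0, -0.057], "roll": 0, "grip": -1},
  {"dp": [0.02, 0, -0.057], "roll": 0, "grip": -1},
])

```text
time_s: 45.58
ee_pos: [0.4563, -0.2226, 0.1932]
eef_rot: [-1.571, -0.001, -0.271]
force: [0.3, 0.0, 0.4]
grip_width: 0.0943
```

```bash
python3 - <<'E'
from h import *
go(.4596,-.3507,.0711)
E
```

```text
t 45.58 pos [ 0.4563 -0.2226  0.1932] rot [-1.5708 -0.0006 -0.2711] F [0.3385 0.0426 0.4446] w 0.0943
dp mm [  37.4546  122.1086 -122.5293] roll None
```

Call:
apply_moves([
  {"dp": [0.013, 0, -0.045], "roll": 0, "grip": -1},
  {"dp": [0.013, 0, -0.04], "roll": 0, "grip": -1},
  {"dp": [0.008, 0, -0.025], "roll": 0, "grip": -1},
  {"dp": [0.004, 0, -0.012], "roll": 0, "grip": -1},
  {"dp": [0, 0, 0], "roll": 0, "grip": -1},
  {"dp": [0, 0, 0], "roll": 0, "grip": -1},
  {"dp": [0, 0, 0], "roll": 0, "grip": -1},
])

```text
time_s: 46.45
ee_pos: [0.4606, -0.3475, 0.1932]
eef_rot: [-1.571, -0.0, -0.27]
force: [-0.9, -0.7, 0.2]
grip_width: 0.0939
```

```bash
python3 - <<'E'
from h import *
im,i=snap('wrist','w11')
go(.4596,-.3507,.0711)
E
```

```text
t 46.5 pos [ 0.4606 -0.3476  0.1932] rot [-1.5709 -0.0003 -0.2702] F [-0.1724 -0.0139 -0.0284] w 0.0943
dp mm [ -0.1298 122.0852  -3.2233] roll None
```

Call:
apply_moves([
  {"dp": [0, 0.03, -0.003], "roll": 0, "grip": -1},
  {"dp": [0, 0.035, 0], "roll": 0, "grip": -1},
  {"dp": [0, 0.03, 0], "roll": 0, "grip": -1},
  {"dp": [0, 0.016, 0], "roll": 0, "grip": -1},
  {"dp": [0, 0.008, 0], "roll": 0, "grip": -1},
  {"dp": [0, 0.003, 0], "roll": 0, "grip": -1},
  {"dp": [0, 0, 0], "roll": 0, "grip": -1},
  {"dp": [0, 0, 0], "roll": 0, "grip": -1},
])

```text
time_s: 47.5
ee_pos: [0.4598, -0.3513, 0.0716]
eef_rot: [-1.571, -0.001, -0.271]
force: [1.1, -0.2, 0.6]
grip_width: 0.0941
```

Call:
apply_moves([
  {"dp": [0, 0, 0], "roll": 0, "grip": 1},
  {"dp": [0, 0, 0], "roll": 0, "grip": 1},
  {"dp": [0, 0, 0], "roll": 0, "grip": 1},
  {"dp": [0, 0, 0], "roll": 0, "grip": 1},
  {"dp": [0, 0, 0], "roll": 0, "grip": 1},
  {"dp": [0, 0, 0], "roll": 0, "grip": 1},
  {"dp": [0, 0, 0], "roll": 0, "grip": 1},
  {"dp": [0, 0, 0], "roll": 0, "grip": 1},
], newtons=30)

```text
time_s: 48.5
ee_pos: [0.4595, -0.3511, 0.0709]
eef_rot: [-1.571, 0.0, -0.271]
force: [-0.6, -0.2, -0.1]
grip_width: 0.0499
```

```bash
python3 - <<'E'
from h import *
go(.4011,.3133,.17)
E
```

```text
t 48.5 pos [ 0.4595 -0.3511  0.0709] rot [-1.5708  0.0001 -0.2709] F [-0.5659 -0.2445 -0.097 ] w 0.0499
dp mm [-234.1328  -99.0669  624.5396] roll None
```

Call:
apply_moves([
  {"dp": [0, -0.01, 0], "roll": 0, "grip": 1},
  {"dp": [0, -0.02, 0], "roll": 0, "grip": 1},
  {"dp": [0, -0.03, 0], "roll": 0, "grip": 1},
  {"dp": [0, -0.025, 0], "roll": 0, "grip": 1},
  {"dp": [0, -0.015, 0.01], "roll": 0, "grip": 1},
  {"dp": [-0.005, 0, 0.025], "roll": 0, "grip": 1},
  {"dp": [-0.015, 0, 0.04], "roll": 0, "grip": 1},
  {"dp": [-0.018, 0, 0.045], "roll": 0, "grip": 1},
  {"dp": [-0.018, 0, 0.045], "roll": 0, "grip": 1},
  {"dp": [-0.018, 0, 0.045], "roll": 0, "grip": 1},
])

```text
time_s: 49.75
ee_pos: [0.4439, -0.1269, 0.1709]
eef_rot: [-1.571, 0.0, -0.271]
force: [0.7, -0.5, -3.4]
grip_width: 0.0499
```

Call:
apply_moves([
  {"dp": [-0.018, 0, 0.045], "roll": 0, "grip": 1},
  {"dp": [-0.018, 0, 0.045], "roll": 0, "grip": 1},
  {"dp": [-0.018, 0, 0.045], "roll": 0, "grip": 1},
  {"dp": [-0.018, 0, 0.045], "roll": 0, "grip": 1},
  {"dp": [-0.018, 0, 0.045], "roll": 0, "grip": 1},
  {"dp": [-0.018, 0, 0.045], "roll": 0, "grip": 1},
  {"dp": [-0.018, 0, 0.045], "roll": 0, "grip": 1},
  {"dp": [-0.018, 0, 0.04], "roll": 0, "grip": 1},
  {"dp": [-0.012, 0, 0.025], "roll": 0, "grip": 1},
  {"dp": [-0.006, 0, 0.015], "roll": 0, "grip": 1},
])

```text
time_s: 51.0
ee_pos: [0.3932, 0.2962, 0.1707]
eef_rot: [-1.571, 0.001, -0.269]
force: [0.8, -1.1, -3.7]
grip_width: 0.0498
```

Call:
apply_moves([
  {"dp": [0, 0, 0], "roll": 0, "grip": 1},
  {"dp": [0, 0, 0], "roll": 0, "grip": 1},
  {"dp": [0, 0, 0], "roll": 0, "grip": 1},
])

```text
time_s: 51.38
ee_pos: [0.3944, 0.2942, 0.171]
eef_rot: [-1.571, -0.0, -0.272]
force: [-0.0, -0.6, -3.0]
grip_width: 0.0497
```

```bash
python3 - <<'E'
from h import *
go(.4010,.3129,.0711)
E
```

```text
t 51.38 pos [0.3944 0.2942 0.171 ] rot [-1.5708 -0.0001 -0.2721] F [-0.0116 -0.5688 -3.0116] w 0.0497
dp mm [ 1.3469 99.9135 19.7832] roll None
```

Call:
apply_moves([
  {"dp": [0.001, 0.01, 0.01], "roll": 0, "grip": 1},
  {"dp": [0, 0.02, 0.01], "roll": 0, "grip": 1},
  {"dp": [0, 0.025, 0], "roll": 0, "grip": 1},
  {"dp": [0, 0.02, 0], "roll": 0, "grip": 1},
  {"dp": [0, 0.012, 0], "roll": 0, "grip": 1},
  {"dp": [0, 0.006, 0], "roll": 0, "grip": 1},
  {"dp": [0, 0.003, 0], "roll": 0, "grip": 1},
  {"dp": [0, 0, 0], "roll": 0, "grip": 1},
  {"dp": [0, 0, 0], "roll": 0, "grip": 1},
])

```text
time_s: 52.5
ee_pos: [0.4007, 0.3141, 0.0754]
eef_rot: [-1.57, -0.001, -0.271]
force: [0.4, -0.5, -3.5]
grip_width: 0.0499
```

```bash
python3 - <<'E'
from h import *
go(.4010,.3129,.0711)
E
```

```text
t 52.5 pos [0.4007 0.3141 0.0754] rot [-1.5702 -0.0005 -0.2711] F [ 0.3715 -0.4883 -3.4878] w 0.0499
dp mm [ 0.639   4.309  -1.0738] roll None
```

Call:
apply_moves([
  {"dp": [0.0005, 0.002, -0.001], "roll": 0, "grip": 1},
  {"dp": [0, 0.0012, 0], "roll": 0, "grip": 1},
  {"dp": [0, 0.0005, 0], "roll": 0, "grip": 1},
  {"dp": [0, 0, 0], "roll": 0, "grip": 1},
  {"dp": [0, 0, 0], "roll": 0, "grip": 1},
])

```text
time_s: 53.12
ee_pos: [0.4007, 0.3129, 0.0713]
eef_rot: [-1.571, -0.0, -0.271]
force: [0.0, -0.0, -3.9]
grip_width: 0.0496
```

Call:
apply_moves([
  {"dp": [0, 0.0005, 0], "roll": 0, "grip": 1},
  {"dp": [0, 0.0003, 0], "roll": 0, "grip": 1},
  {"dp": [0, 0, 0], "roll": 0, "grip": 1},
])

```text
time_s: 53.5
ee_pos: [0.4008, 0.313, 0.0709]
eef_rot: [-1.57, -0.0, -0.271]
force: [-3.2, -0.6, 4.5]
grip_width: 0.0498
```

Contact made. Releasing, going straight up, and backing off toward the robot's right for a check.

Call:
apply_moves([
  {"dp": [0, 0, 0], "roll": 0, "grip": -1},
  {"dp": [0, 0, 0], "roll": 0, "grip": -1},
  {"dp": [0, 0, 0], "roll": 0, "grip": -1},
  {"dp": [0, 0, 0], "roll": 0, "grip": -1},
  {"dp": [0, 0, 0], "roll": 0, "grip": -1},
  {"dp": [0, -0.02, 0], "roll": 0, "grip": -1},
  {"dp": [0, -0.035, 0], "roll": 0, "grip": -1},
  {"dp": [0, -0.045, 0], "roll": 0, "grip": -1},
  {"dp": [0, -0.045, 0], "roll": 0, "grip": -1},
  {"dp": [0, -0.045, -0.02], "roll": 0, "grip": -1},
])

```text
time_s: 54.75
ee_pos: [0.3951, 0.2937, 0.2618]
eef_rot: [-1.571, 0.0, -0.27]
force: [0.8, -0.1, 0.3]
grip_width: 0.0936
```

Call:
apply_moves([
  {"dp": [0, 0, -0.05], "roll": 0, "grip": -1},
  {"dp": [0, 0, -0.05], "roll": 0, "grip": -1},
  {"dp": [0, 0, -0.03], "roll": 0, "grip": -1},
  {"dp": [0, 0, -0.01], "roll": 0, "grip": -1},
  {"dp": [0, 0, 0], "roll": 0, "grip": -1},
  {"dp": [0, 0, 0], "roll": 0, "grip": -1},
  {"dp": [0, 0, 0], "roll": 0, "grip": -1},
])

```text
time_s: 55.62
ee_pos: [0.3579, 0.1593, 0.2602]
eef_rot: [-1.571, 0.001, -0.27]
force: [0.6, -0.6, -0.2]
grip_width: 0.0944
```

```bash
python3 - <<'E'
from h import *
w,i=snap('wrist','w12'); s,_=snap('scene','s12'); t,_=snap('top','t12')
go(.4,.3,.2)
s0=cv2.imread('pics/scene0.png'); t0=cv2.imread('pics/top0.png')
R=lambda im,wh:cv2.resize(im,wh,interpolation=cv2.INTER_CUBIC)
a=R(s[115:230,370:520],(400,300)); b=R(s0[115:230,370:520],(400,300)); c=w[0:300,120:520]
d=R(s[225:325,260:393],(400,300))
cv2.imwrite('pics/v12.png',np.vstack([np.hstack([a,b]),np.hstack([c,d])]))
for n,x,y,bx in (('scene',s,s0,(370,520,115,230)),('jar s',s,s0,(440,510,240,300)),('coupl s',s,s0,(210,245,340,385))):
    x0,x1,y0,y1=bx; print(n,np.abs(x[y0:y1,x0:x1].astype(int)-y[y0:y1,x0:x1]).mean(), (np.abs(x[y0:y1,x0:x1].astype(int)-y[y0:y1,x0:x1]).max(2)>60).sum())
E
```

```text
t 55.77 pos [0.3579 0.159  0.2603] rot [-1.571   0.0004 -0.2705] F [-0.7452  0.3217  1.1513] w 0.094
dp mm [  2.9539  60.2429 147.1218] roll None
scene 4.482512077294686 171
jar s 2.3285714285714287 0
coupl s 2.351957671957672 0
```

View pics/v12.png

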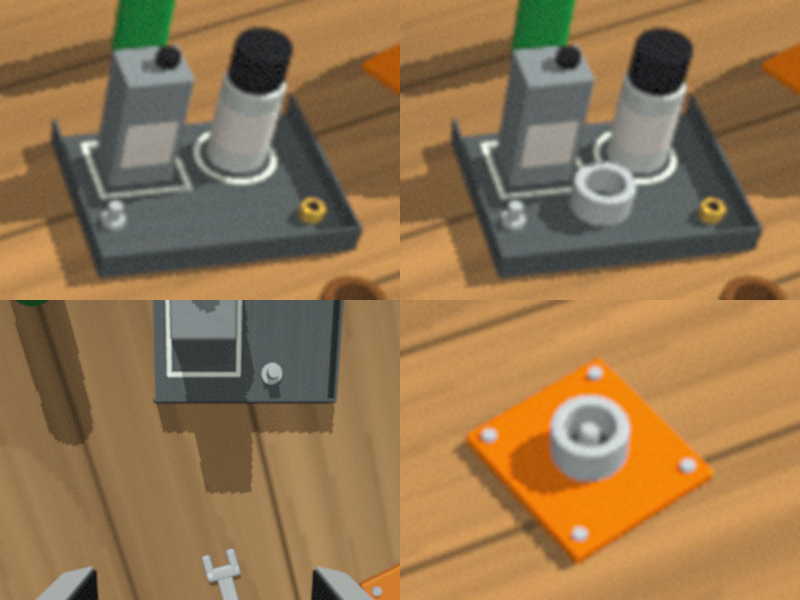

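The can and tin stand where they were at the start: can base at (247,165) inside the circle, tin inside the rectangle. The collar is flat on the plate around the post at (590,435), and the jar and coupling pixels are unchanged. Handing in.

```bash
python3 -c "
from station import ctrl
print(ctrl.hand_in())"
```

```text
the job is handed in; nothing more can be done
None
```

The job is done and handed in at about 56 s, in the order asked. I stood the tin and then the can on the mat, laid the collar over the post, and put the can and then the tin back in the tray.

**Last checks:**
- **Can and tin:** in the scene image both stand upright inside their outlines. Each was released within about 1 mm of the gripper position where it was first picked up.
- **Collar:** it lies flat on the orange plate with the post inside its bore, 1–2 px from where its top should appear.
- **Jar and coupling:** their image areas match the first picture, with no changed pixels above noise.
- **Force:** wrist force stayed at or below about 10 N in all readings.

**What disagreed or failed:**
- **Fingertips higher than stated:** they sit roughly 30 mm higher than the tool description says. My first attempt on the collar therefore closed above its rim without moving it. I reopened, went lower in small steps and took it.
- **Can held by its cap:** for the same reason the can was carried by its 50 mm cap, not its body; it did not visibly slip.
- **Collar grip width:** it read 52.5 mm against the nominal 54 mm. I did not explain the difference, but the collar was held level.

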